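Check slide frames on their pin docks and reject the ones that jam

ROBOT

A 7-joint arm with a two-finger parallel gripper is mounted at the origin on a cart in front of the work surface, level with it; the furniture and walls round the work are solid. World frame = base frame: x ahead of the robot, y to its left, z up, the work surface at z = 0. Lengths are in m, angles in degrees, forces in N, time in s.
With the tool pointing down it reaches from about 0.425 to 1.025 m from the base axis. Payload 9.4 kg.
Tool frame: the origin (TCP) lies midway between the tips of the shut fingers; the grasp point (between the pads) lies 19 mm behind it; z points along the fingers, x is the direction in which the jaws open and shut, and the axes are right-handed (so a half turn about z gives the same grasp; the last joint's range is limited). The gripper opens to 93 mm and grips with 3 to 60 N. Pads are 15 mm wide; open, the fingers measure 128 mm over their backs; the gripper's body (75 mm by 188 mm) begins 65 mm behind the grasp point.
Start: joints at [-71.087, 34.337, -0.143, 91.639, 0.103, 54.024, -4.572], TCP at [0.287, 0.666, 0.219] pointing down, gripper open.
Joint ranges: [-147.43, 147.43], [-19.82, 112.94], [-74.19, 73.91], [6.32, 146.72], [-59.91, 239.91], [6.04, 106.73], [-150.56, 150.56]. Speed limits (degrees/s): [127.2, 127.2, 172.46, 172.46, 180, 180, 180].

INTERFACE

Orientations are given as [roll, pitch, yaw] about the fixed x, y, z axes, in that order (R = Rz(yaw) Ry(pitch) Rx(roll)).
In Python, from bench import readout, camera, ctrl, models gives the robot as it stands.
- The arm moves only by the shell command python3 -m crank 'ROWS' [OPENING] [FORCE]. ROWS is JSON, a list that holds one entry, the list of rows, each a list of 4 numbers: the shift along the tool's x, y, z in mm, then the turn about the tool's z in degrees. A call has 1 to 12 rows; each row shifts and turns the commanded pose from where the row before left it, along the tool's axes as they then stand; what a row does not reach is not made up. A row lasts 1/10 s, in which the tool goes at most 50 mm and 8.59 degrees, less where a joint would pass 70% of its speed; a pose out of reach is approached as far as the arm can. A call is refused whole if a number of a shift passes 50 or a number of a turn 8.59, either way. A call with a gripper value outside its range is refused whole. OPENING is the closure, from -1 (fully open) to 1 (shut), set as the call begins (- or left out, the last holds). The fingers move at their own pace and stop on an object; FORCE is the grip in N (left out, the last holds). Time passes only in rows, so rows that do not move let the fingers close. It gives the time, the measured TCP pose, the force and the opening at its end, in the units of the state.
- readout.read_state(): the state, without advancing time (a new reading comes with each control period).
- camera(name): name is "side" or "top" or "wrist"; returns a dict with "img" (400x640x3 uint8, red, green, blue), "fx", "fy", "cx", "cy" (pixels), "distortion" ([k1, k2, p1, p2, k3] as OpenCV has them; the pictures are not rectified), "extrinsics" (4x4, takes a point from camera to world coordinates). Camera axes: x right, y down, z forward; pixel columns grow to the right and rows downward; lengths in m; the calibration is good to about 2 mm. A picture is of the moment at which its call begins. There is no depth.
- ctrl.close_job(): hands the job in, once; it reports no verdict.
Trained networks look in a picture, given as the dict that the camera call returned (one of the last four; its "shot" number tells which), for a name from the list of things; names that differ only in an ending like _2 or _b are one class to them, and where a whole thing is asked for, a point or a joint stands for the part that bears it (a point fixed in the world has none). Each returns a list of dicts, best first, with "p" (0 to 1); they miss things now and then, are a little off and sometimes report something else, mostly with a low value. They report only what shows in the picture. A call takes as long as a camera call. They do not tell look-alikes from the thing itself.
- models.spot_in(name, picture): "point" ([x, y, z] in m, in world coordinates, good to about 4 mm: the middle of the surface that is visible of it).
The state is a dict: "t": time; "q": joint angles; "dq": joint speeds; "joint_torque": joint torques, N m; "tcp_pos": TCP position; "orientation": TCP orientation; "contact_force": force on the tool from outside, world axes, zero at the start; "ft_torque": the same for the moment, N m; "opening": opening from 0.0 (shut) to 1.0 (fully open).
Only numpy, scipy, OpenCV 4.12 (cv2) and the standard library are available. Lean on these libraries where they do the work, as an engineer would, in place of code of your own. Each camera call takes 0.05 s, during which the arm holds its last target.

TASK

Hang every slide frame on a pin dock of its own, both holes over both pins and the plate fully down on the shoulders. With all of them hung, pull every slide out as far as it will go, and only when all stand out side by side run them all back home. Then lay each frame whose slide jammed short of its full 20 mm travel flat in the reject tray, and leave the sound ones hung on their docks with their slides home.

Things in the scene. Friction and masses are not known exactly. Their poses are not given: they have to be found in the camera images.
- frame_a_mid (a point): Slide frame (may be absent): aluminium plate 110 (x) x 46 x 8 mm, 0.25 kg, 11 mm through holes at x = +-44, y = 0. Point: plate centre, 4 mm above its underside; z up. Black grip rib, 20 (x) x 12 (y) mm, at x = -22, reaching 42 mm above the point; pinch it across y. Slide with tab on the +x side; its guide rails rise 9 mm above the point, at y = +-16.5.
- tab_a (a point): Centre of the black tab, 12 x 12 mm, 34 mm tall, on the slide of frame a; axes as the frame; 25 mm above the frame's centre point; at the frame's x = +4 mm when home, y = 0. Pinch it across y and move it along the frame's +x to run the slide out, -x to run it home.
- slide_a (a joint): Slide position, m: 0 = home (next to the rib), growing outward along the frame's +x. A sound slide runs freely to its stop at 0.020; a bad one stops dead 5 mm or more short of that. It stays where it is left (0.5 N of friction).
- frame_b_mid (a point): Slide frame (may be absent): aluminium plate 110 (x) x 46 x 8 mm, 0.25 kg, 11 mm through holes at x = +-44, y = 0. Point: plate centre, 4 mm above its underside; z up. Black grip rib, 20 (x) x 12 (y) mm, at x = -22, reaching 42 mm above the point; pinch it across y. Slide with tab on the +x side; its guide rails rise 9 mm above the point, at y = +-16.5.
- tab_b (a point): Centre of the black tab, 12 x 12 mm, 34 mm tall, on the slide of frame b; axes as the frame; 25 mm above the frame's centre point; at the frame's x = +4 mm when home, y = 0. Pinch it across y and move it along the frame's +x to run the slide out, -x to run it home.
- slide_b (a joint): Slide position, m: 0 = home (next to the rib), growing outward along the frame's +x. A sound slide runs freely to its stop at 0.020; a bad one stops dead 5 mm or more short of that. It stays where it is left (0.5 N of friction).
- frame_c_mid (a point): Slide frame (may be absent): aluminium plate 110 (x) x 46 x 8 mm, 0.25 kg, 11 mm through holes at x = +-44, y = 0. Point: plate centre, 4 mm above its underside; z up. Black grip rib, 20 (x) x 12 (y) mm, at x = -22, reaching 42 mm above the point; pinch it across y. Slide with tab on the +x side; its guide rails rise 9 mm above the point, at y = +-16.5.
- tab_c (a point): Centre of the black tab, 12 x 12 mm, 34 mm tall, on the slide of frame c; axes as the frame; 25 mm above the frame's centre point; at the frame's x = +4 mm when home, y = 0. Pinch it across y and move it along the frame's +x to run the slide out, -x to run it home.
- slide_c (a joint): Slide position, m: 0 = home (next to the rib), growing outward along the frame's +x. A sound slide runs freely to its stop at 0.020; a bad one stops dead 5 mm or more short of that. It stays where it is left (0.5 N of friction).
- frame_d_mid (a point): Slide frame (may be absent): aluminium plate 110 (x) x 46 x 8 mm, 0.25 kg, 11 mm through holes at x = +-44, y = 0. Point: plate centre, 4 mm above its underside; z up. Black grip rib, 20 (x) x 12 (y) mm, at x = -22, reaching 42 mm above the point; pinch it across y. Slide with tab on the +x side; its guide rails rise 9 mm above the point, at y = +-16.5.
- tab_d (a point): Centre of the black tab, 12 x 12 mm, 34 mm tall, on the slide of frame d; axes as the frame; 25 mm above the frame's centre point; at the frame's x = +4 mm when home, y = 0. Pinch it across y and move it along the frame's +x to run the slide out, -x to run it home.
- slide_d (a joint): Slide position, m: 0 = home (next to the rib), growing outward along the frame's +x. A sound slide runs freely to its stop at 0.020; a bad one stops dead 5 mm or more short of that. It stays where it is left (0.5 N of friction).
- dock_1: Pin dock, fixed: dark base bar 112 (x) x 34 x 12 mm with upright 8 mm steel pins at x = +-44. Origin: centre of its underside, on the worktop. Shoulder at each pin's foot: top 20 mm above the worktop; the pin is 8 mm thick for 8.5 mm above it, then tapers to its tip at 38 mm. A hung frame lies flat on both shoulders, underside at 20 mm; either way round is right.
- dock_2: Pin dock, fixed: dark base bar 112 (x) x 34 x 12 mm with upright 8 mm steel pins at x = +-44. Origin: centre of its underside, on the worktop. Shoulder at each pin's foot: top 20 mm above the worktop; the pin is 8 mm thick for 8.5 mm above it, then tapers to its tip at 38 mm. A hung frame lies flat on both shoulders, underside at 20 mm; either way round is right.
- dock_3: Pin dock, fixed: dark base bar 112 (x) x 34 x 12 mm with upright 8 mm steel pins at x = +-44. Origin: centre of its underside, on the worktop. Shoulder at each pin's foot: top 20 mm above the worktop; the pin is 8 mm thick for 8.5 mm above it, then tapers to its tip at 38 mm. A hung frame lies flat on both shoulders, underside at 20 mm; either way round is right.
- tray: Reject tray, fixed: open grey box, outside 138 (x) x 116 (y) x 22 mm high, walls 4 mm, floor 4 mm thick. Origin: centre of its underside. Two frames lie in it side by side, both along its x, centres about 26 mm either side of the middle in y.
There are look-alikes about, which are no part of the job. Leave any pink look-alike of the dock_3 alone.

How it is judged (in metres and radians):
On the way, in this order (a step that is already met when the one before it is completed fails the run):
1. every frame hangs fully down on a dock (((horizontal distance between frame_a_mid and dock_1 below 0.0035 m and angle between the x axis of frame_a_mid and the x axis of dock_1, either way round below 0.06 rad and z of frame_a_mid in the frame of dock_1 below 0.0265 m and angle between frame_a_mid's own z axis and vertical below 0.06 rad) or (horizontal distance between frame_a_mid and dock_2 below 0.0035 m and angle between the x axis of frame_a_mid and the x axis of dock_2, either way round below 0.06 rad and z of frame_a_mid in the frame of dock_2 below 0.0265 m and angle between frame_a_mid's own z axis and vertical below 0.06 rad) or (horizontal distance between frame_a_mid and dock_3 below 0.0035 m and angle between the x axis of frame_a_mid and the x axis of dock_3, either way round below 0.06 rad and z of frame_a_mid in the frame of dock_3 below 0.0265 m and angle between frame_a_mid's own z axis and vertical below 0.06 rad)) and ((horizontal distance between frame_b_mid and dock_1 below 0.0035 m and angle between the x axis of frame_b_mid and the x axis of dock_1, either way round below 0.06 rad and z of frame_b_mid in the frame of dock_1 below 0.0265 m and angle between frame_b_mid's own z axis and vertical below 0.06 rad) or (horizontal distance between frame_b_mid and dock_2 below 0.0035 m and angle between the x axis of frame_b_mid and the x axis of dock_2, either way round below 0.06 rad and z of frame_b_mid in the frame of dock_2 below 0.0265 m and angle between frame_b_mid's own z axis and vertical below 0.06 rad) or (horizontal distance between frame_b_mid and dock_3 below 0.0035 m and angle between the x axis of frame_b_mid and the x axis of dock_3, either way round below 0.06 rad and z of frame_b_mid in the frame of dock_3 below 0.0265 m and angle between frame_b_mid's own z axis and vertical below 0.06 rad)) and ((horizontal distance between frame_c_mid and dock_1 below 0.0035 m and angle between the x axis of frame_c_mid and the x axis of dock_1, either way round below 0.06 rad and z of frame_c_mid in the frame of dock_1 below 0.0265 m and angle between frame_c_mid's own z axis and vertical below 0.06 rad) or (horizontal distance between frame_c_mid and dock_2 below 0.0035 m and angle between the x axis of frame_c_mid and the x axis of dock_2, either way round below 0.06 rad and z of frame_c_mid in the frame of dock_2 below 0.0265 m and angle between frame_c_mid's own z axis and vertical below 0.06 rad) or (horizontal distance between frame_c_mid and dock_3 below 0.0035 m and angle between the x axis of frame_c_mid and the x axis of dock_3, either way round below 0.06 rad and z of frame_c_mid in the frame of dock_3 below 0.0265 m and angle between frame_c_mid's own z axis and vertical below 0.06 rad)) and ((horizontal distance between frame_d_mid and dock_1 below 0.0035 m and angle between the x axis of frame_d_mid and the x axis of dock_1, either way round below 0.06 rad and z of frame_d_mid in the frame of dock_1 below 0.0265 m and angle between frame_d_mid's own z axis and vertical below 0.06 rad) or (horizontal distance between frame_d_mid and dock_2 below 0.0035 m and angle between the x axis of frame_d_mid and the x axis of dock_2, either way round below 0.06 rad and z of frame_d_mid in the frame of dock_2 below 0.0265 m and angle between frame_d_mid's own z axis and vertical below 0.06 rad) or (horizontal distance between frame_d_mid and dock_3 below 0.0035 m and angle between the x axis of frame_d_mid and the x axis of dock_3, either way round below 0.06 rad and z of frame_d_mid in the frame of dock_3 below 0.0265 m and angle between frame_d_mid's own z axis and vertical below 0.06 rad))), for 0.2 s.
2. with all frames hung, every slide stands out as far as it goes (all of step 1 and value of joint each of slide_a, slide_b above 0.017 m and value of joint slide_c above 0.0055 m and value of joint slide_d above 0.011 m), for 0.2 s.
3. with all frames still hung, every slide is back home (all of step 1 and value of joint each of slide_a, slide_b, slide_c, slide_d below 0.003 m), for 0.2 s.
At the end, for the whole second after the job is handed in: Each sound frame (20 mm travel) hangs on a dock: centre within 3.5 mm of the dock's, along it within 0.06 rad, flat on the shoulders (within 2.5 mm), slide within 4 mm of home; each frame that jams lies flat on the floor of the reject tray; all at rest (((horizontal distance between frame_a_mid and dock_1 below 0.0035 m and angle between the x axis of frame_a_mid and the x axis of dock_1, either way round below 0.06 rad and z of frame_a_mid in the frame of dock_1 below 0.0265 m and angle between frame_a_mid's own z axis and vertical below 0.06 rad) or (horizontal distance between frame_a_mid and dock_2 below 0.0035 m and angle between the x axis of frame_a_mid and the x axis of dock_2, either way round below 0.06 rad and z of frame_a_mid in the frame of dock_2 below 0.0265 m and angle between frame_a_mid's own z axis and vertical below 0.06 rad) or (horizontal distance between frame_a_mid and dock_3 below 0.0035 m and angle between the x axis of frame_a_mid and the x axis of dock_3, either way round below 0.06 rad and z of frame_a_mid in the frame of dock_3 below 0.0265 m and angle between frame_a_mid's own z axis and vertical below 0.06 rad)) and ((horizontal distance between frame_b_mid and dock_1 below 0.0035 m and angle between the x axis of frame_b_mid and the x axis of dock_1, either way round below 0.06 rad and z of frame_b_mid in the frame of dock_1 below 0.0265 m and angle between frame_b_mid's own z axis and vertical below 0.06 rad) or (horizontal distance between frame_b_mid and dock_2 below 0.0035 m and angle between the x axis of frame_b_mid and the x axis of dock_2, either way round below 0.06 rad and z of frame_b_mid in the frame of dock_2 below 0.0265 m and angle between frame_b_mid's own z axis and vertical below 0.06 rad) or (horizontal distance between frame_b_mid and dock_3 below 0.0035 m and angle between the x axis of frame_b_mid and the x axis of dock_3, either way round below 0.06 rad and z of frame_b_mid in the frame of dock_3 below 0.0265 m and angle between frame_b_mid's own z axis and vertical below 0.06 rad)) and value of joint each of slide_a, slide_b below 0.004 m and x of frame_c_mid in the frame of tray between -0.03 and 0.03 m and y of frame_c_mid in the frame of tray between -0.04 and 0.04 m and z of each of frame_c_mid, frame_d_mid in the frame of tray below 0.0125 m and angle between each of frame_c_mid, frame_d_mid's own z axis and vertical below 0.1 rad and x of frame_d_mid in the frame of tray between -0.03 and 0.03 m and y of frame_d_mid in the frame of tray between -0.04 and 0.04 m and linear speed of each of frame_a, frame_b, frame_c, frame_d below 0.02 m/s); the robot touches nothing.
Of frame_a, frame_b, frame_c, frame_d only 2 to 3 are there at a start; the rules pass over those that are not, and their reading is None.
At some moment in a run one of frame_a, frame_b, frame_c, frame_d may be knocked a few centimetres aside while the robot is not near it.
Once in a run the grip may slacken for a moment while it holds something.
It also fails if it takes over 210 s, if anything falls off the work surface, if the arm or the gripper's body presses on something with over 40 N, if the wrist force passes 120 N, or if a joint passes its speed limit or range.

## Working session

There is one attempt and no reset: what is moved stays moved. The work goes in short steps, Python scripts to look and compute and a shell command to move; the robot and the scene stay as the last step left them, time stands still between calls to the robot, and variables do not carry over. Pictures are saved under pics/ and viewed, and the job is handed in when it is done.

```bash
ls -la; mkdir -p pics; python3 - <<'E'
from bench import readout, camera, ctrl, models
import cv2
print(readout.read_state())
for n in ("top","side","wrist"):
    c=camera(n); cv2.imwrite(f"pics/{n}0.png",c["img"][:,:,::-1]); print(n,c["fx"],c["fy"],c["cx"],c["cy"],c["distortion"],c["extrinsics"],c["shot"])
    for k in ("frame_a_mid","tab_a","dock_1","tray"):
        for d in models.spot_in(k,c): print(k,d)
E
```

```text
total 12
drwxr-xr-x  3 agent agent 4096 Dec  7 14:37 .
drwxr-xr-x 23 root  root  4096 Dec  7 14:37 ..
drwxr-xr-x  2 agent agent 4096 Dec  7 14:37 pics
{'t': 0.0, 'q': array([-71.08612826,  34.38556865,  -0.14465878,  91.68009956,
         0.10222924,  54.02437539,  -4.57255594]), 'dq': array([-0.00709014,  0.11432369,  0.11457587,  0.07971357, -0.02590536,
        0.00334046, -0.01300688]), 'joint_torque': array([ 1.25030710e-03, -7.65075231e+01,  1.49872731e+00, -2.52340186e+01,
       -5.21824812e-02,  1.69921626e-02,  1.82694848e-04]), 'tcp_pos': array([0.28669934, 0.66537332, 0.21775216]), 'orientation': array([1.79991896e+02, 8.95550196e-02, 6.66931293e+01]), 'contact_force': array([ 0.33366507, -0.56957248, -0.12978181]), 'ft_torque': array([-0.03217231, -0.02484145,  0.02560431]), 'opening': 1.0041718164256246}
top 364.5661591470834 364.5661591470834 318.6720731957718 202.00143002209165 [-0.03150503  0.          0.          0.          0.        ] [[-0.09095409 -0.9758547   0.19858235  0.3266779 ]
 [-0.99584712  0.08832893 -0.02205719 -0.04209349]
 [ 0.00398405 -0.19976385 -0.
[... 829 characters left out ...]
52, 0.0218], 'p': 0.6}
dock_1 {'point': [0.4647, 0.2867, 0.0108], 'p': 0.92}
dock_1 {'point': [0.4601, 0.189, 0.0095], 'p': 0.67}
dock_1 {'point': [0.4621, 0.1003, 0.0145], 'p': 0.59}
dock_1 {'point': [0.6123, 0.1651, 0.0292], 'p': 0.32}
tray {'point': [0.4647, -0.051, 0.0046], 'p': 0.6}
wrist 313.1112022890489 313.1112022890489 320.92568337620224 200.5690529040614 [-0.06166704  0.          0.          0.          0.        ] [[ 3.96113214e-01  8.83674024e-01  2.49428428e-01  2.17471526e-01]
 [ 9.18201191e-01 -3.80938106e-01 -1.08594345e-01  6.95858675e-01]
 [-9.45208945e-04  2.72041135e-01 -9.62285159e-01  3.85098425e-01]
 [ 0.00000000e+00  0.00000000e+00  0.00000000e+00  1.00000000e+00]] 3
```

View pics/top0.png

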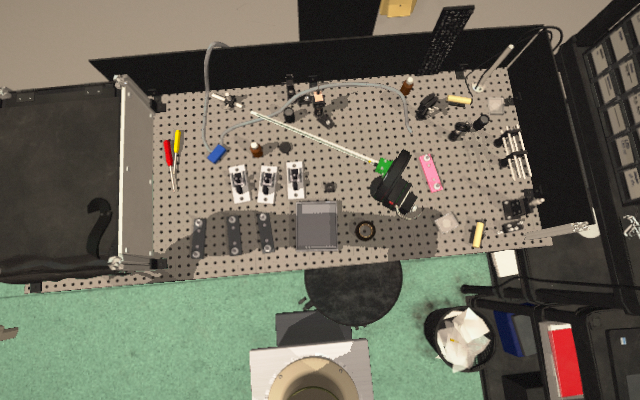

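View pics/side0.png

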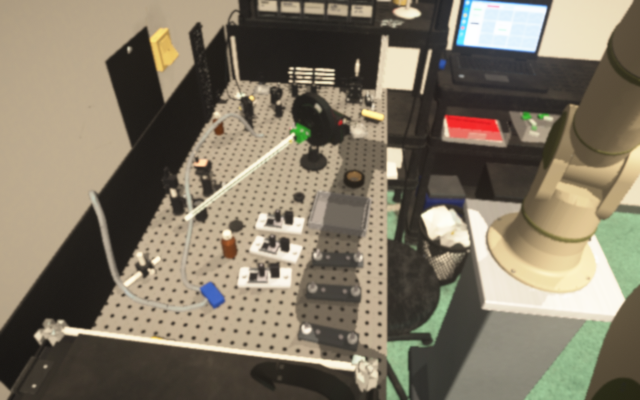

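View pics/wrist0.png

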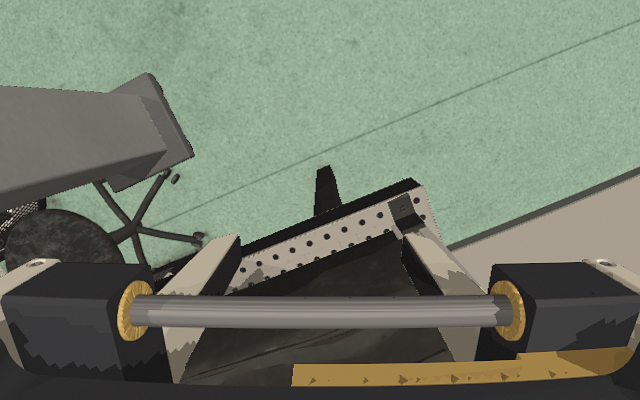

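```bash
cat > h.py <<'E'
import numpy as np, cv2
from bench import readout, camera, ctrl, models
def K(c): return np.array([[c["fx"],0,c["cx"]],[0,c["fy"],c["cy"]],[0,0,1.]])
def ray(c,px):
    u=cv2.undistortPoints(np.array(px,float).reshape(-1,1,2),K(c),np.array(c["distortion"],float)).reshape(-1,2)
    E=np.array(c["extrinsics"]); d=np.c_[u,np.ones(len(u))]@E[:3,:3].T
    return E[:3,3],d
def onz(c,px,z):
    o,d=ray(c,px); s=(z-o[2])/d[:,2]; return o+s[:,None]*d
def proj(c,P):
    E=np.array(c["extrinsics"]); W=np.linalg.inv(E); r,_=cv2.Rodrigues(W[:3,:3])
    return cv2.projectPoints(np.array(P,float).reshape(-1,1,3),r,W[:3,3],K(c),np.array(c["distortion"],float))[0].reshape(-1,2)
def save(c,n,box=None,s=1):
    im=c["img"][:,:,::-1].copy()
    if box: x0,y0,x1,y1=box; im=im[y0:y1,x0:x1]
    if s!=1: im=cv2.resize(im,None,fx=s,fy=s,interpolation=cv2.INTER_CUBIC)
    cv2.imwrite(f"pics/{n}.png",im)
def load(n):
    import pickle; return pickle.load(open(f"pics/{n}.pkl","rb"))
def snap(cam,n):
    import pickle; c=camera(cam); pickle.dump(c,open(f"pics/{n}.pkl","wb")); save(c,n); return c
E
python3 - <<'E'
import cv2
im=cv2.imread("pics/top0.png")[145:265,180:350]
cv2.imwrite("pics/top0c.png",cv2.resize(im,None,fx=4.5,fy=4.5,interpolation=cv2.INTER_CUBIC))
im=cv2.imread("pics/side0.png")[180:360,200:400]
cv2.imwrite("pics/side0c.png",cv2.resize(im,None,fx=3.3,fy=3.3,interpolation=cv2.INTER_CUBIC))
E
```

```text
(no output)
```

View pics/top0c.png

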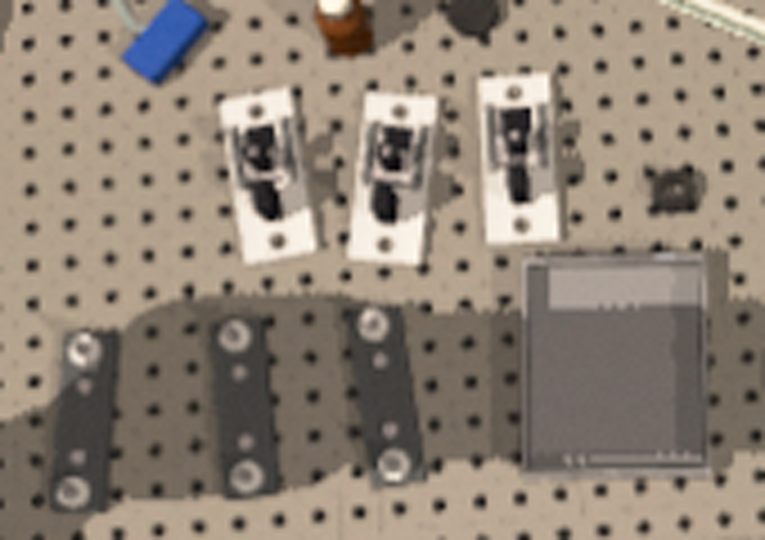

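View pics/side0c.png

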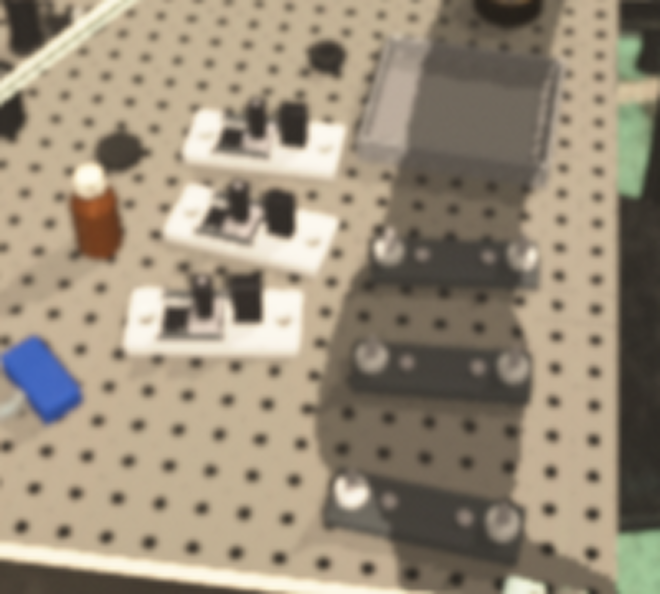

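```bash
python3 - <<'E'
from h import *
c=snap("top","top1")
def f(p): p=np.array(p,float); return (p+.5)/4.5-.5+np.array([180,145])
for n,pts,z in (("F1",[(257,111),(277,241)],.008),("F2",[(400,111),(385,244)],.008),("F3",[(514,92),(521,224)],.008),
 ("DL",[(84,350),(72,492)],.024),("DM",[(234,335),(246,476)],.024),("DR",[(373,325),(393,465)],.024)):
    P=onz(c,f(pts),z); d=P[0]-P[1]; print(n,P.mean(0).round(4),np.linalg.norm(d).round(4),np.degrees(np.arctan2(d[1],d[0])).round(1))
P=onz(c,f([(525,255),(708,255),(708,470),(522,470)]),.022);print(P.round(4),P.mean(0))
E
```

```text
F1 [0.6083 0.1594 0.008 ] 0.0876 5.8
F2 [0.6    0.0791 0.008 ] 0.0882 -9.8
F3 [ 0.6056 -0.0017  0.008 ] 0.0879 -1.5
DL [0.4594 0.2795 0.024 ] 0.0873 -6.4
DM [0.46   0.1797 0.024 ] 0.0876 2.2
DR [0.4586 0.0917 0.024 ] 0.0876 4.5
[[ 0.5384 -0.0021  0.022 ]
 [ 0.5281 -0.1162  0.022 ]
 [ 0.3947 -0.1027  0.022 ]
 [ 0.405   0.0103  0.022 ]] [ 0.46655855 -0.05268857  0.022     ]
```

```bash
cat >> h.py <<'E'
def go(target,yaw):
    s=readout.read_state(); p=s["tcp_pos"]; y=np.radians(s["orientation"][2]); d=np.array(target)-p
    R=np.array([[np.cos(y),np.sin(y)],[np.sin(y),-np.cos(y)]])
    a=R@d[:2]; t=-((yaw-s["orientation"][2]+180)%360-180)
    y2=np.radians(yaw);R2=np.array([[np.cos(y2),np.sin(y2)],[np.sin(y2),-np.cos(y2)]])
    print("tool shift mm (before turn)",(a*1000).round(1),"(after turn)",(R2@d[:2]*1000).round(1),"z",(-d[2]*1000).round(1),"turn",t.round(2),"| pos",p.round(4),"rpy",s["orientation"].round(2),"t",round(s["t"],2),"q7",s["q"][6].round(1))
E
python3 -c "
from h import *
go([0.60,0.08,0.30],92)"
python3 -m crank '[[[0,0,-50,0],[0,0,-50,0],[0,0,-30,0],[0,0,0,0]]]' -1 30
```

```text
tool shift mm (before turn) [-414.2  519.4] (after turn) [-596.4  292.5] z -81.4 turn -25.3 | pos [0.2868 0.6658 0.2186] rpy [180.    0.   66.7] t 0.8 q7 -4.6
t: 1.2
tcp_pos: [0.2877, 0.6676, 0.3544]
orientation: [-180.0, -0.5, 66.7]
contact_force: [0.7, 0.1, 0.7]
opening: 1.001
```

```bash
python3 -m crank '[[[-30,37,0,0],[-30,37,0,0],[-30,37,0,0],[-30,37,0,0],[-30,37,0,0],[-30,37,0,0],[-30,37,0,0],[-30,37,0,0],[-30,37,0,0],[-30,37,0,0],[-30,37,0,0],[-30,37,0,0]]]'
python3 -m crank '[[[-27,37,5,0],[-27,37,5,0],[0,0,5,-8.5],[0,0,5,-8.5],[0,0,0,-8.3],[0,0,0,0],[0,0,0,0]]]'
python3 - <<'E'
from h import *
go([0.60,0.08,0.30],92)
c=snap("wrist","w1")
E
```

```text
t: 2.4
tcp_pos: [0.5525, 0.1576, 0.3481]
orientation: [-180.0, 0.0, 66.7]
contact_force: [1.7, 0.6, 0.7]
opening: 0.997
t: 3.1
tcp_pos: [0.5986, 0.0805, 0.3282]
orientation: [-180.0, 0.0, 91.7]
contact_force: [-0.1, 0.9, 0.2]
opening: 1.003
tool shift mm (before turn) [-0.5  1.4] (after turn) [-0.5  1.4] z 28.2 turn -0.26 | pos [0.5986 0.0805 0.3282] rpy [-179.97    0.     91.74] t 3.1 q7 80.7
```

View pics/w1.png

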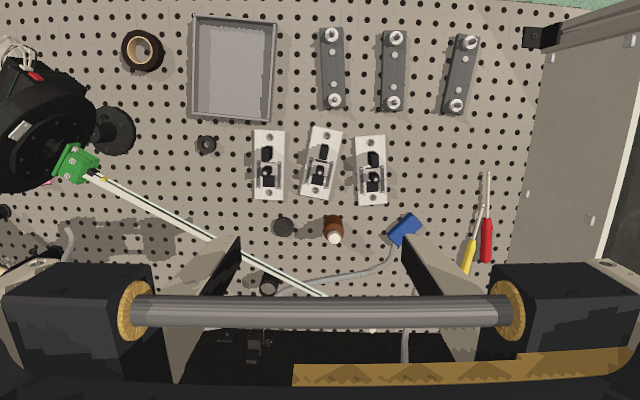

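```bash
python3 - <<'E'
from h import *
c=load("w1")
save(c,"w1f",(240,115,400,215),5)
save(c,"w1d",(310,15,490,125),4.4)
E
```

```text
(no output)
```

View pics/w1f.png

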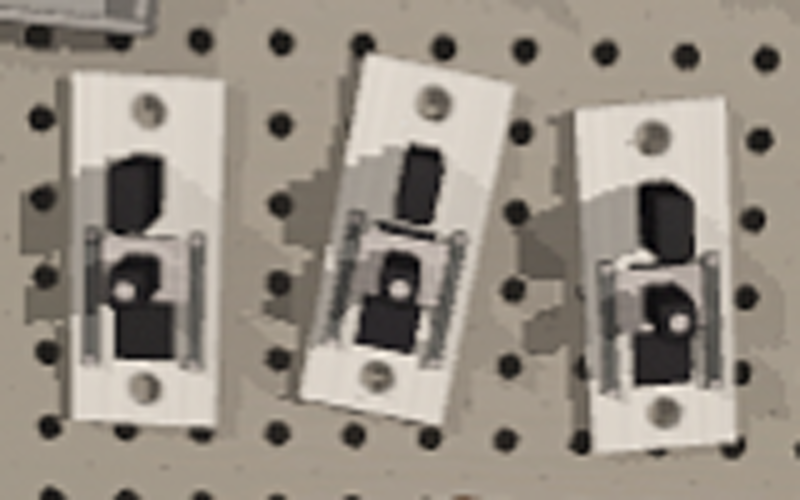

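View pics/w1d.png

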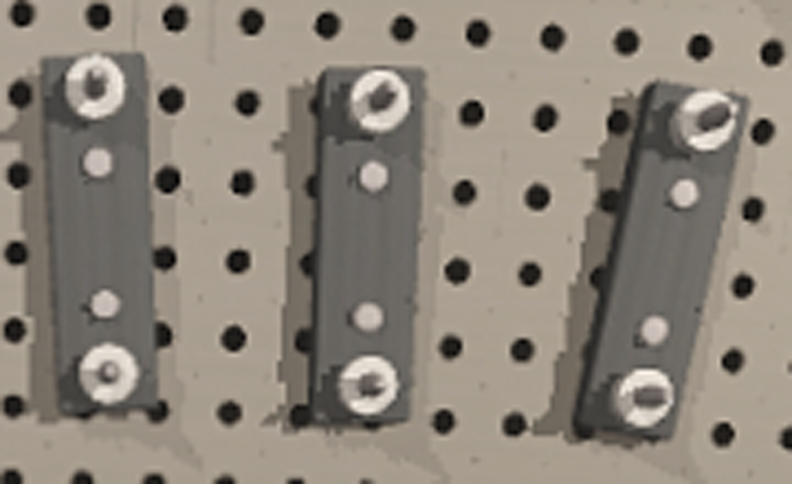

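```bash
python3 - <<'E'
from h import *
c=load("w1")
def f(p,s,o): p=np.array(p,float); return (p+.5)/s-.5+np.array(o)
for n,pts,z in (("F1",[(653,138),(664,411)],.008),("F2",[(434,103),(377,378)],.008),("F3",[(149,109),(145,388)],.008),
 ("DL",[(706,120),(645,397)],.02),("DM",[(380,99),(369,385)],.02),("DR",[(95,86),(108,375)],.02)):
    P=onz(c,f(pts,5,(240,115)) if n[0]=="F" else f(pts,4.4,(310,15)),z); d=P[1]-P[0]; print(n,P.mean(0).round(4),np.linalg.norm(d).round(4),np.degrees(np.arctan2(d[1],d[0])).round(1))
E
```

```text
F1 [0.6081 0.16   0.008 ] 0.0874 6.4
F2 [0.5998 0.0797 0.008 ] 0.0885 -9.9
F3 [ 0.6046 -0.0012  0.008 ] 0.0884 -1.6
DL [0.4606 0.2816 0.02  ] 0.0879 -6.1
DM [0.4604 0.1816 0.02  ] 0.0883 2.3
DR [0.4601 0.0929 0.02  ] 0.0888 4.9
```

```bash
python3 -c "
from h import *
go([0.5861,0.1576,0.14],96.2)"
```

```text
tool shift mm (before turn) [ 77.3 -10.2] (after turn) [77.9 -4.2] z 188.4 turn -4.43 | pos [0.5987 0.0806 0.3284] rpy [-1.7999e+02  1.0000e-02  9.1770e+01] t 3.15 q7 80.7
```

```bash
python3 -m crank '[[[0,0,0,-4.4],[20,-1,40,0],[20,-1,40,0],[20,-1,40,0],[18,-1,40,0],[0,0,28,0],[0,0,0,0],[0,0,0,0]]]' 0 40
python3 - <<'E'
from h import *
go([0.5861,0.1576,0.018],96.2)
c=snap("wrist","w2"); save(c,"w2c",(200,150,460,345),3)
R=lambda a:np.array([[np.cos(a),-np.sin(a)],[np.sin(a),np.cos(a)]])
C=np.array([.6082,.1597]);a=np.radians(6.2)
L=[(-44,0,4),(44,0,4),(-55,-23,4),(-55,23,4),(-32,-6,42),(-12,-6,42),(-32,6,42),(-12,6,42)]
print(proj(c,[np.r_[C+R(a)@np.array(l[:2])/1e3,(l[2]+4)/1e3] for l in L]).round(1).tolist())
E
```

```text
t: 3.95
tcp_pos: [0.5864, 0.1575, 0.141]
orientation: [-180.0, 0.0, 96.3]
contact_force: [1.2, -0.7, 0.0]
opening: 0.502
tool shift mm (before turn) [ 0.1 -0.3] (after turn) [ 0.1 -0.3] z 123.0 turn 0.1 | pos [0.5864 0.1575 0.141 ] rpy [-1.7998e+02  4.0000e-02  9.6300e+01] t 3.95 q7 77.5
[[320.9, 169.7], [320.8, 253.1], [297.0, 158.4], [344.9, 158.4], [313.9, 191.3], [314.0, 213.4], [327.8, 191.3], [327.7, 213.4]]
```

View pics/w2c.png

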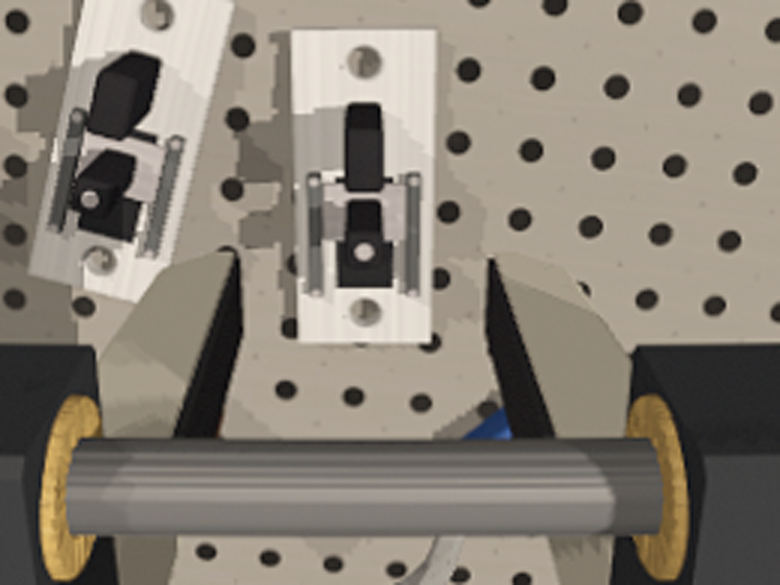

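```bash
python3 -m crank '[[[0,0,40,0],[0,0,40,0],[0,0,30,0],[0,0,13,0],[0,0,0,0],[0,0,0,0]]]' 0 40
python3 -m crank '[[[0,0,0,0],[0,0,0,0],[0,0,0,0],[0,0,0,0],[0,0,0,0],[0,0,0,0]]]' 1 40
python3 -m crank '[[[0,0,-20,0],[0,0,-40,0],[0,0,-40,0],[0,0,0,0],[0,0,0,0]]]'
python3 - <<'E'
from h import *
go([0.4606,0.2816,0.12],84)
c=snap("wrist","w3"); save(c,"w3c",(200,150,460,345),3)
E
```

```text
t: 4.6
tcp_pos: [0.5873, 0.1578, 0.0193]
orientation: [179.9, -0.0, 96.3]
contact_force: [0.4, -0.1, 0.3]
opening: 0.5
t: 5.2
tcp_pos: [0.5863, 0.1578, 0.0179]
orientation: [180.0, -0.0, 96.4]
contact_force: [-0.8, -0.3, 4.3]
opening: 0.122
t: 5.7
tcp_pos: [0.5862, 0.1578, 0.118]
orientation: [179.9, -0.0, 96.4]
contact_force: [-0.1, 0.1, -1.8]
opening: 0.128
tool shift mm (before turn) [ 137. -111.] (after turn) [ 110.  -137.8] z -2.0 turn 12.4 | pos [0.5862 0.1578 0.118 ] rpy [ 1.7994e+02 -2.0000e-02  9.6400e+01] t 5.7 q7 77.7
```

View pics/w3c.png

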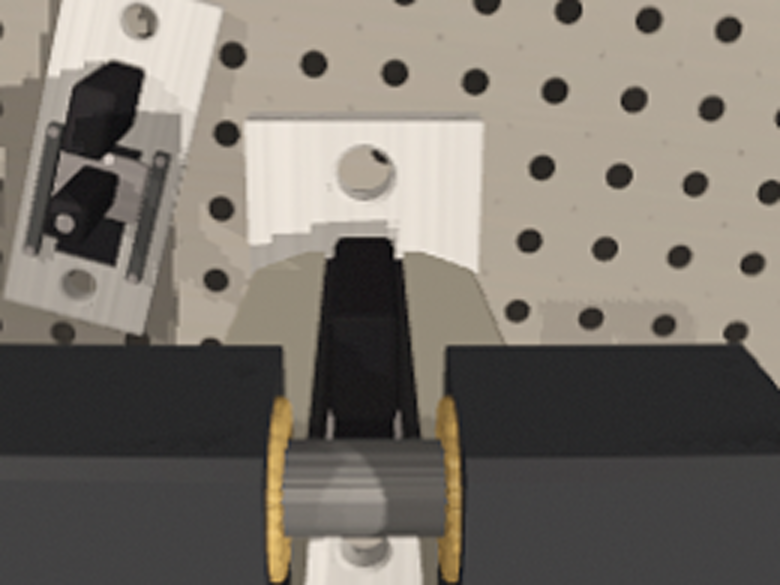

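```bash
cat >> h.py <<'E'
def held(c,pts,dz=-0.010):
    "pixel points on plate top -> tool x,y mm"
    s=readout.read_state(); p=s["tcp_pos"]; y=np.radians(s["orientation"][2])
    P=onz(c,pts,p[2]+dz); R=np.array([[np.cos(y),np.sin(y)],[np.sin(y),-np.cos(y)]])
    return ((P[:,:2]-p[:2])@R.T*1000).round(1)
E
python3 - <<'E'
from h import *
c=load("w3")
f=lambda p:(np.array(p,float)+.5)/3-.5+np.array([200,150])
print(held(c,f([(366,173),(366,551),(245,120),(484,122)])))
E
```

```text
[[  0.5 -20.5]
 [  0.5  68.9]
 [-23.  -31.3]
 [ 23.5 -30.9]]
```

```bash
python3 -c "
from h import *
go([0.525,0.275,0.12],83.9)"
```

```text
tool shift mm (before turn) [123.4 -47.1] (after turn) [110.3 -72.6] z -3.0 turn 12.5 | pos [0.5855 0.1576 0.117 ] rpy [-1.7995e+02  1.0000e-02  9.6400e+01] t 5.75 q7 77.7
```

```bash
python3 -m crank '[[[0,0,0,6.2],[0,0,0,6.3],[28,-18,-1,0],[28,-18,-1,0],[28,-18,-1,0],[26,-18,0,0],[0,0,0,0],[0,0,0,0],[0,0,0,0]]]'
python3 - <<'E'
from h import *
go([0.4372,0.2841,0.06],83.9)
c=snap("wrist","w4"); save(c,"w4c",(240,60,440,240),4)
E
```

```text
t: 6.65
tcp_pos: [0.5262, 0.2735, 0.1195]
orientation: [-179.9, 0.1, 83.8]
contact_force: [-0.1, 0.2, -2.2]
opening: 0.124
tool shift mm (before turn) [  1.  -89.6] (after turn) [  1.1 -89.6] z 59.5 turn -0.06 | pos [0.5262 0.2735 0.1195] rpy [-1.7994e+02  1.1000e-01  8.3840e+01] t 6.65 q7 57.3
```

View pics/w4c.png

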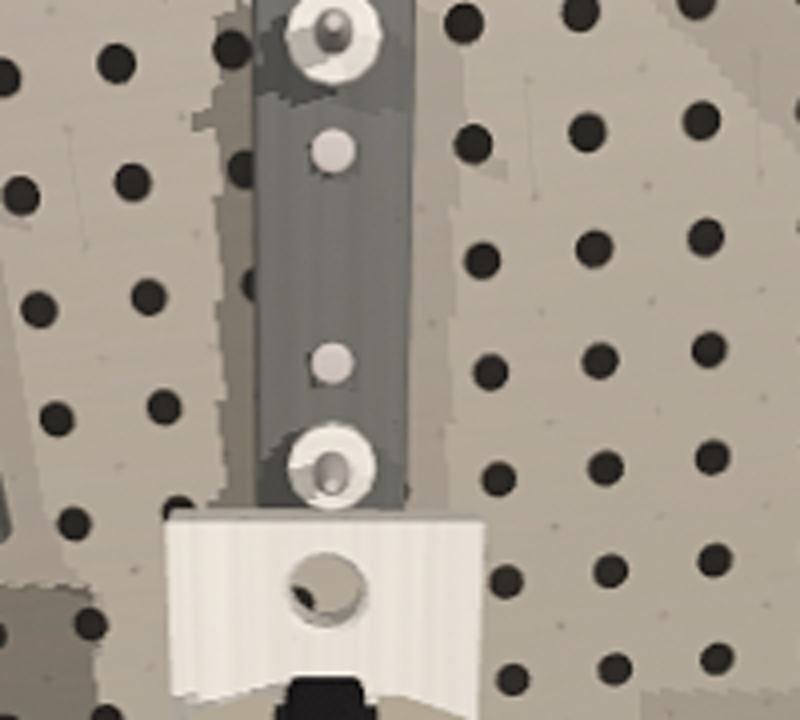

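```bash
cat >> h.py <<'E'
def rel(c,px_sh,px_hole,dock_z=0.02,dz=-0.010):
    """px_sh: near(robot side), far shoulder; px_hole: rear hole in held plate. prints shift needed, along tool x,y"""
    s=readout.read_state(); p=s["tcp_pos"]; y=np.radians(s["orientation"][2])
    R=np.array([[np.cos(y),np.sin(y)],[np.sin(y),-np.cos(y)]])
    S=(onz(c,px_sh,dock_z)[:,:2]-p[:2])@R.T*1000
    h=held(c,[px_hole],dz)[0]; d=S[1]-S[0]
    cen=S.mean(0)
    print("shoulders tool mm",S.round(1).tolist(),"len",np.linalg.norm(d).round(1),"turn about tool z",np.degrees(np.arctan2(-d[0],d[1])).round(2),"hole",h)
    print("shift for centre (x from pinch=0 / hole x):",(cen-[0,h[1]+44]).round(1),(cen-[h[0],h[1]+44]).round(1))
E
python3 - <<'E'
from h import *
c=load("w4")
f=lambda p:(np.array(p,float)+.5)/4-.5+np.array([240,60])
print(held(c,f([(166,520),(484,520)])))
rel(c,f([(334,38),(332,465)]),f((327,589)))
E
```

```text
[[-23.  -32.7]
 [ 23.1 -32.7]]
shoulders tool mm [[1.6, -109.8], [1.3, -23.1]] len 86.7 turn about tool z 0.18 hole [  0.3 -22.3]
shift for centre (x from pinch=0 / hole x): [  1.4 -88.1] [  1.1 -88.1]
```

```bash
python3 -m crank '[[[0,-20,0,0.2],[0,-30,0,0],[1,-30,0,0],[0,-8,25,0],[0,0,25,0],[0,0,0,0],[0,0,0,0],[0,0,0,0]]]'
python3 - <<'E'
from h import *
go([0.4372,0.2841,0.038],83.9)
c=snap("wrist","w5"); save(c,"w5c",(240,130,400,250),5)
E
```

```text
t: 7.5
tcp_pos: [0.4399, 0.285, 0.0715]
orientation: [179.9, -0.0, 83.6]
contact_force: [-0.5, 0.3, -2.0]
opening: 0.128
tool shift mm (before turn) [-1.2 -2.6] (after turn) [-1.2 -2.6] z 33.5 turn -0.29 | pos [0.4399 0.285  0.0715] rpy [ 1.7994e+02 -3.0000e-02  8.3610e+01] t 7.5 q7 52.6
```

View pics/w5c.png

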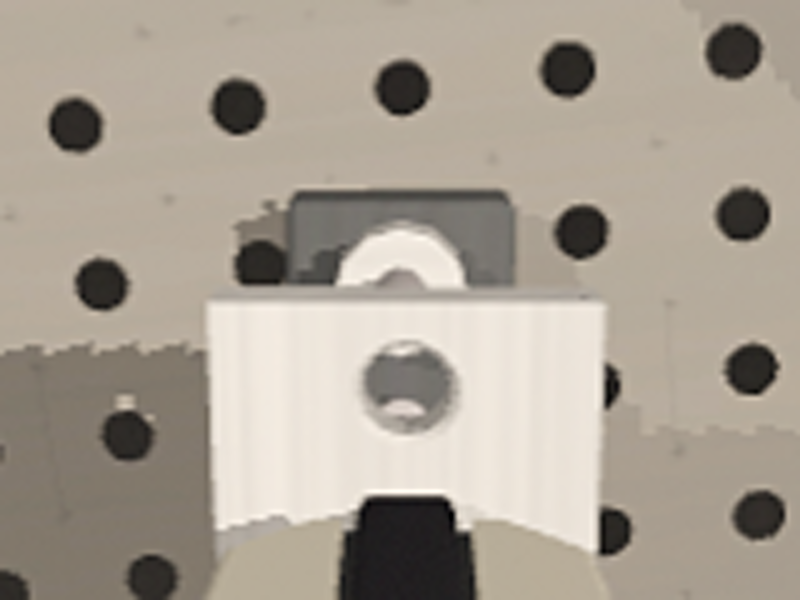

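```bash
python3 - <<'E'
from h import *
c=load("w5")
f=lambda p:(np.array(p,float)+.5)/5-.5+np.array([240,130])
print("shoulder",held(c,f([(403,285)]),.02-.0715),"hole/edges",held(c,f([(408,388),(208,300),(606,300)])))
E
```

```text
shoulder [[ -0.7 -24.3]] hole/edges [[ -0.  -21.6]
 [-23.2 -32.3]
 [ 22.9 -32.3]]
```

```bash
python3 -m crank '[[[-0.9,-2.6,5,0],[0,0,6,0],[0,0,6,0],[0,0,4,0],[0,0,0,0],[0,0,0,0]]]'
python3 -c "
from h import *
go([0.4372,0.2841,0.038],83.7)"
```

```text
t: 8.15
tcp_pos: [0.4362, 0.2847, 0.0494]
orientation: [-180.0, 0.0, 83.7]
contact_force: [1.4, 0.7, -2.0]
opening: 0.13
tool shift mm (before turn) [-0.5  1. ] (after turn) [-0.5  1. ] z 11.4 turn -0.01 | pos [0.4362 0.2847 0.0494] rpy [-1.7999e+02  2.0000e-02  8.3690e+01] t 8.15 q7 52.8
```

```bash
python3 -m crank '[[[0,0.4,4,0],[0,0,4,0],[0,0,3,0],[0,0,1,0],[0,0,0,0],[0,0,0,0]]]'
python3 - <<'E'
from h import *
go([0.4372,0.2841,0.038],83.7)
c=snap("wrist","w6"); save(c,"w6c",(240,130,400,250),5)
E
```

```text
t: 8.75
tcp_pos: [0.4365, 0.2848, 0.038]
orientation: [180.0, -0.0, 83.7]
contact_force: [-1.7, -0.3, 5.6]
opening: 0.129
tool shift mm (before turn) [-0.6  0.8] (after turn) [-0.6  0.8] z -0.0 turn 0.0 | pos [0.4365 0.2848 0.038 ] rpy [ 1.80e+02 -2.00e-02  8.37e+01] t 8.75 q7 53.0
```

View pics/w6c.png

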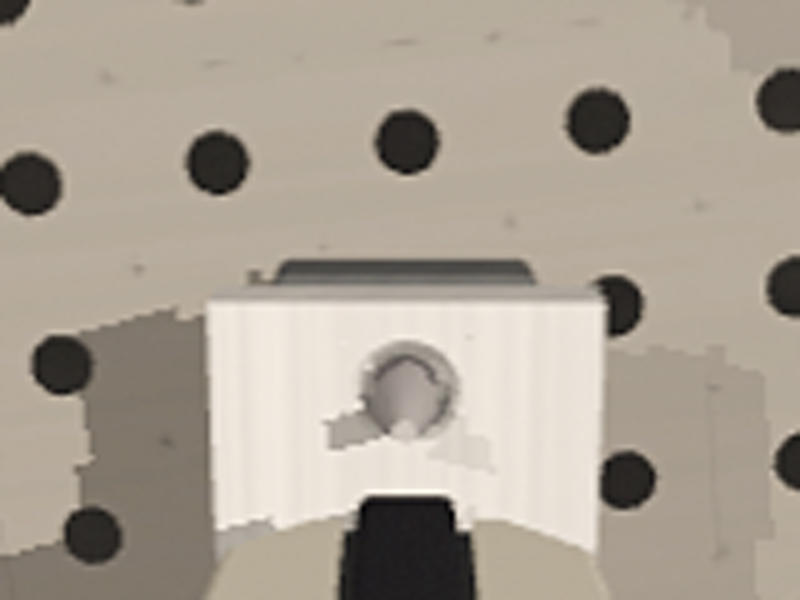

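```bash
python3 -m crank '[[[0,0,0,0],[0,0,0,0],[0,0,0,0],[0,0,-20,0],[0,0,-40,0],[0,0,-40,0],[0,20,-10,0],[0,0,0,0],[0,0,0,0]]]' 0
python3 - <<'E'
from h import *
c=snap("wrist","w7"); save(c,"w7c",(180,50,440,245),3)
go([0.578,.083,.14],80.1)
E
```

```text
t: 9.7
tcp_pos: [0.4561, 0.2823, 0.1472]
orientation: [-180.0, 0.0, 83.7]
contact_force: [-1.0, 0.3, -0.8]
opening: 0.502
tool shift mm (before turn) [-184.5  143.7] (after turn) [-175.1  155. ] z 6.7 turn 3.59 | pos [0.4554 0.2821 0.1467] rpy [-1.7992e+02  6.0000e-02  8.3690e+01] t 9.75 q7 52.7
```

View pics/w7c.png

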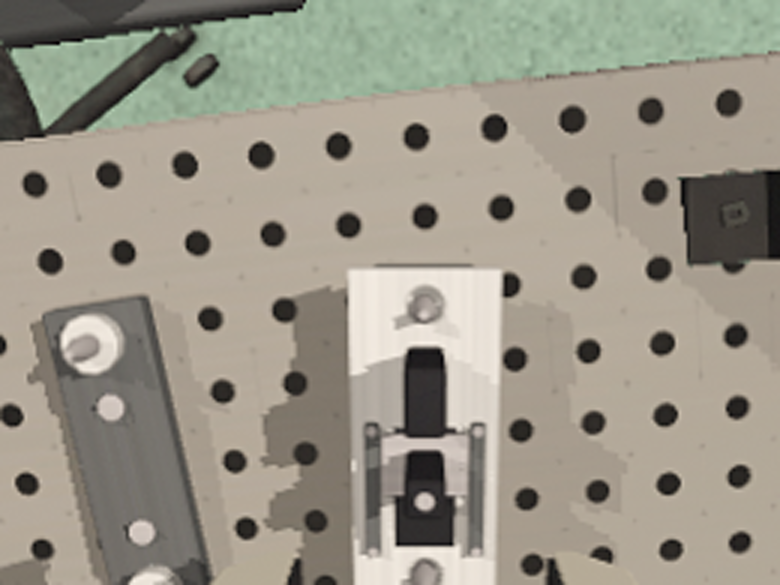

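```bash
python3 -m crank '[[[0,0,0,3.6],[-44,39,0,0],[-44,39,0,0],[-44,39,0,0],[-43,38,7,0],[0,0,0,0],[0,0,0,0],[0,0,0,0]]]' 0 40
python3 - <<'E'
from h import *
go([0.5783,0.0832,0.018],80.1)
c=snap("wrist","w8"); save(c,"w8c",(200,150,460,345),3)
R=lambda a:np.array([[np.cos(a),-np.sin(a)],[np.sin(a),np.cos(a)]])
C=np.array([.6000,.0794]);a=np.radians(-9.9)
L=[(-44,0,4),(44,0,4)]
print(((proj(c,[np.r_[C+R(a)@np.array(l[:2])/1e3,(l[2]+4)/1e3] for l in L])-[200,150])*3+1).round(1).tolist())
E
```

```text
t: 10.55
tcp_pos: [0.5597, 0.1138, 0.1405]
orientation: [-179.9, 0.0, 80.2]
contact_force: [-0.8, 1.3, 0.1]
opening: 0.498
tool shift mm (before turn) [-27.   23.5] (after turn) [-26.9  23.6] z 122.5 turn 0.08 | pos [0.5597 0.1138 0.1405] rpy [-1.7986e+02  2.0000e-02  8.0180e+01] t 10.55 q7 69.7
[[282.5, 132.2], [288.3, 372.2]]
```

View pics/w8c.png

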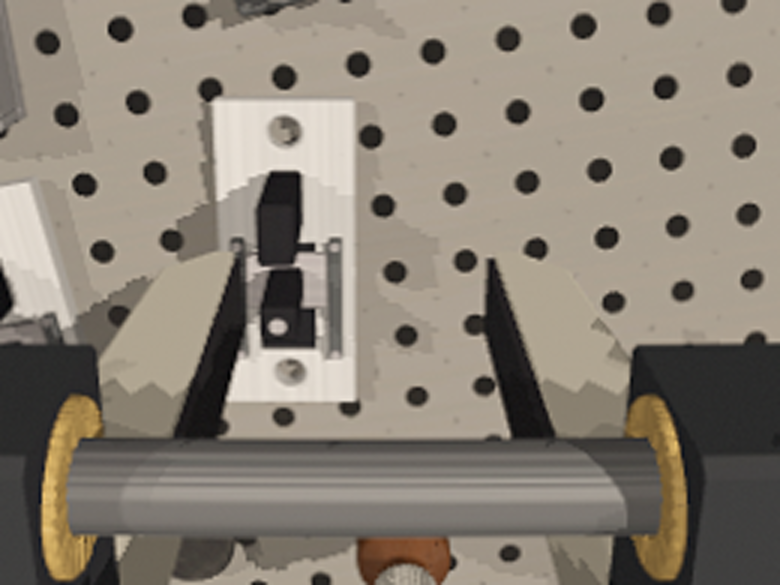

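```bash
python3 -m crank '[[[-13,12,0,0],[-13,11,0,0],[0,0,30,0],[0,0,30,0],[0,0,30,0],[0,0,20,0],[0,0,12,0],[0,0,0,0],[0,0,0,0]]]' 0 40
python3 -c "
from h import *
go([0.578,0.084,0.018],80.1)"
```

```text
t: 11.5
tcp_pos: [0.5796, 0.0831, 0.0201]
orientation: [180.0, -0.0, 80.1]
contact_force: [1.0, 0.8, 0.2]
opening: 0.501
tool shift mm (before turn) [ 0.6 -1.7] (after turn) [ 0.6 -1.7] z 2.1 turn 0.01 | pos [0.5796 0.0831 0.0201] rpy [ 1.7998e+02 -1.0000e-02  8.0110e+01] t 11.5 q7 74.3
```

```bash
python3 -m crank '[[[0,-1,2,0],[0,0,0,0],[0,0,0,0]]]' 0 40
python3 -m crank '[[[0,0,0,0],[0,0,0,0],[0,0,0,0],[0,0,0,0],[0,0,0,0],[0,0,0,0]]]' 1 40
python3 -c "
from h import *
go([0.525,0.17,0.12],92.3)"
```

```text
t: 11.8
tcp_pos: [0.5787, 0.0832, 0.0183]
orientation: [179.9, -0.0, 80.1]
contact_force: [-0.6, -0.2, 0.3]
opening: 0.502
t: 12.4
tcp_pos: [0.5784, 0.0832, 0.0176]
orientation: [180.0, -0.0, 80.1]
contact_force: [0.3, 0.1, -0.5]
opening: 0.125
tool shift mm (before turn) [ 76.4 -67.5] (after turn) [ 88.9 -49.8] z -102.4 turn -12.21 | pos [0.5784 0.0832 0.0176] rpy [180.    -0.    80.09] t 12.4 q7 74.2
```

```bash
python3 -m crank '[[[0,0,-20,0],[0,0,-40,0],[0,0,-42,0],[0,0,0,-6.1],[0,0,0,-6.1],[34,-17,0,0],[34,-17,0,0],[34,-16,0,0],[0,0,0,0],[0,0,0,0],[0,0,0,0]]]'
python3 - <<'E'
from h import *
go([0.438,0.181,0.07],92.3)
c=snap("wrist","w9"); save(c,"w9c",(240,60,440,240),4)
E
```

```text
t: 13.5
tcp_pos: [0.5246, 0.182, 0.1195]
orientation: [180.0, 0.0, 92.2]
contact_force: [0.2, -0.9, -2.5]
opening: 0.13
tool shift mm (before turn) [  2.4 -86.6] (after turn) [  2.5 -86.6] z 49.5 turn -0.06 | pos [0.5246 0.182  0.1195] rpy [1.800e+02 4.000e-02 9.224e+01] t 13.5 q7 71.6
```

View pics/w9c.png

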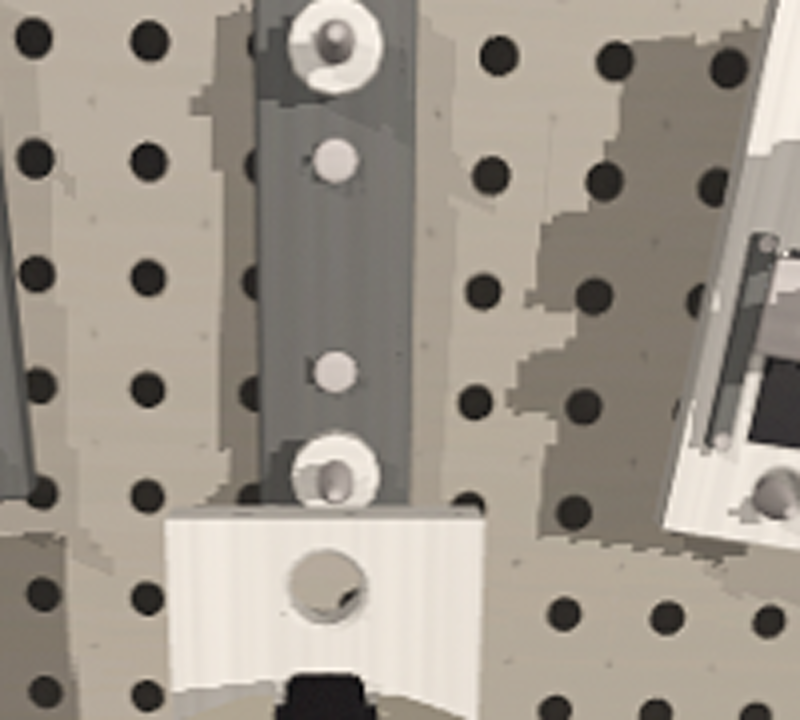

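```bash
python3 - <<'E'
from h import *
c=load("w9")
f=lambda p:(np.array(p,float)+.5)/4-.5+np.array([240,60])
rel(c,f([(336,46),(335,476)]),f((328,585)))
E
```

```text
shoulders tool mm [[2.2, -107.9], [2.2, -20.3]] len 87.6 turn about tool z 0.01 hole [  0.7 -22.6]
shift for centre (x from pinch=0 / hole x): [  2.2 -85.5] [  1.5 -85.5]
```

```bash
python3 -m crank '[[[1,-22,0,0],[0.9,-22,0,0],[0,-22,0,0],[0,-21,20,0],[0,0,29,0],[0,0,0,0],[0,0,0,0],[0,0,0,0]]]'
python3 - <<'E'
from h import *
go([0.438,0.1825,0.038],92.3)
c=snap("wrist","w10"); save(c,"w10c",(240,130,400,250),5)
E
```

```text
t: 14.35
tcp_pos: [0.4385, 0.1812, 0.0714]
orientation: [179.9, -0.0, 92.2]
contact_force: [1.1, 0.2, -1.6]
opening: 0.125
tool shift mm (before turn) [ 1.4 -0.4] (after turn) [ 1.4 -0.4] z 33.4 turn -0.09 | pos [0.4385 0.1812 0.0714] rpy [ 1.7992e+02 -2.0000e-02  9.2210e+01] t 14.35 q7 68.5
```

View pics/w10c.png

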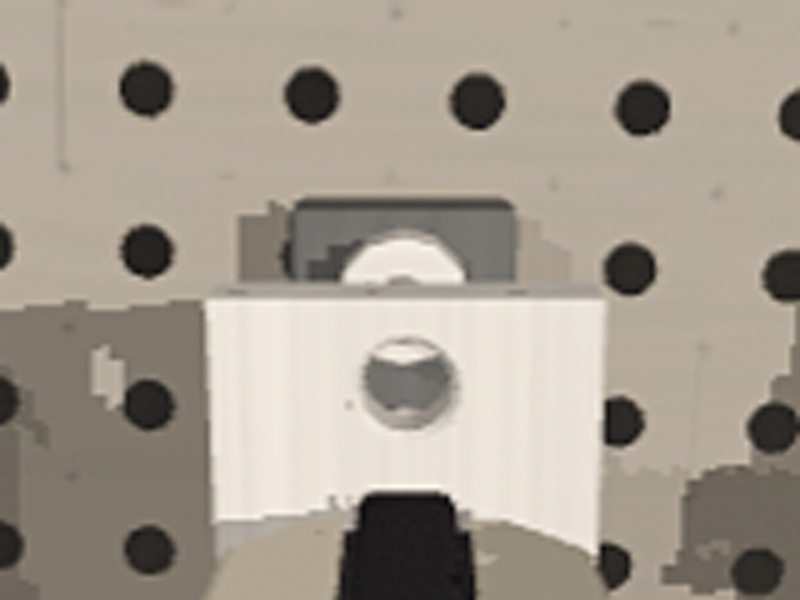

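```bash
python3 - <<'E'
from h import *
c=load("w10")
f=lambda p:(np.array(p,float)+.5)/5-.5+np.array([240,130])
print("shoulder",held(c,f([(404,294)]),.02-.0714),"hole/edges",held(c,f([(408,384),(207,297),(606,297)])))
E
python3 -m crank '[[[-0.3,-1,5,0],[0,0,6,0],[0,0,6,0],[0,0,4,0],[0,0,0,0],[0,0,0,0]]]'
python3 -c "
from h import *
go([0.438,0.1825,0.038],92.3)"
```

```text
shoulder [[ -0.6 -23. ]] hole/edges [[ -0.  -22.2]
 [-23.3 -32.7]
 [ 22.9 -32.7]]
t: 15.0
tcp_pos: [0.4362, 0.1811, 0.0494]
orientation: [-180.0, 0.0, 92.3]
contact_force: [0.3, -0.2, -2.9]
opening: 0.131
tool shift mm (before turn) [1.4 1.8] (after turn) [1.4 1.8] z 11.4 turn -0.0 | pos [0.4362 0.1811 0.0494] rpy [-1.7998e+02  2.0000e-02  9.2300e+01] t 15.0 q7 68.6
```

```bash
python3 -m crank '[[[0,0.5,4,0],[0,0,4,0],[0,0,3,0],[0,0,1,0],[0,0,0,0],[0,0,0,0]]]'
python3 - <<'E'
from h import *
go([0.438,0.1825,0.038],92.3)
c=snap("wrist","w11"); save(c,"w11c",(240,130,400,250),5)
E
```

```text
t: 15.6
tcp_pos: [0.4368, 0.1811, 0.0376]
orientation: [180.0, 0.0, 92.3]
contact_force: [-0.4, 1.1, -1.6]
opening: 0.13
tool shift mm (before turn) [1.3 1.2] (after turn) [1.3 1.2] z -0.4 turn -0.01 | pos [0.4368 0.1811 0.0376] rpy [180.     0.    92.29] t 15.6 q7 68.7
```

View pics/w11c.png

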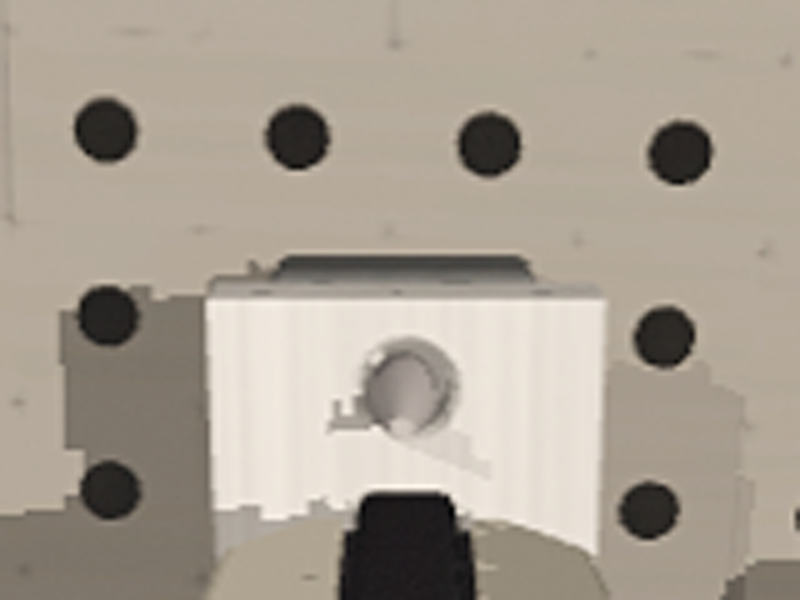

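```bash
python3 -m crank '[[[0,0,0,0],[0,0,0,0],[0,0,0,0],[0,0,-20,0],[0,0,-40,0],[0,0,-40,0],[0,20,-10,0],[0,0,0,0],[0,0,0,0]]]' 0
python3 - <<'E'
from h import *
c=snap("wrist","w12"); save(c,"w12c",(180,50,440,245),3)
go([0.583,-.0007,.14],88.4)
E
```

```text
t: 16.55
tcp_pos: [0.4564, 0.1818, 0.1474]
orientation: [-180.0, -0.0, 92.3]
contact_force: [-0.2, -0.6, -0.2]
opening: 0.501
tool shift mm (before turn) [-187.2  119.9] (after turn) [-178.7  132.3] z 6.8 turn 3.89 | pos [0.4557 0.1816 0.1468] rpy [-1.7991e+02  3.0000e-02  9.2290e+01] t 16.6 q7 68.6
```

View pics/w12c.png

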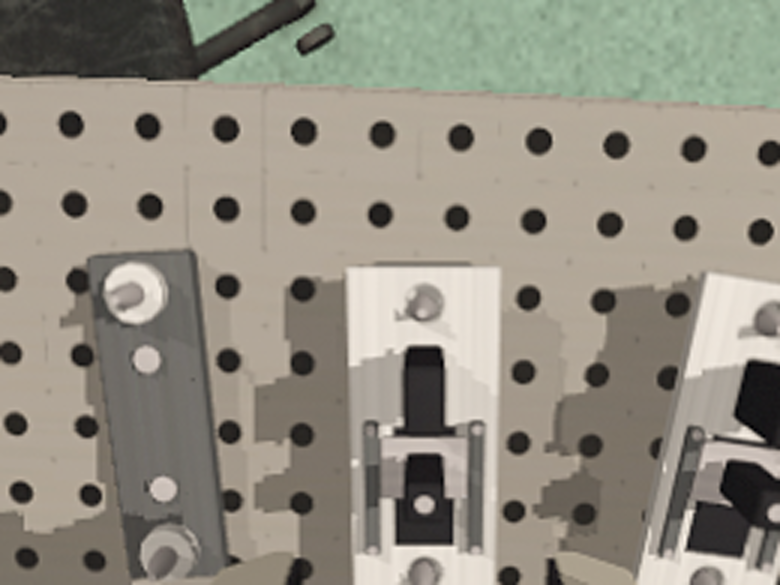

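Both hung frames look seated (pins in both holes). Now the third.

```bash
python3 -m crank '[[[0,0,0,3.9],[-30,22,0,0],[-30,22,0,0],[-30,22,0,0],[-30,22,0,0],[-30,22,3,0],[-29,22,4,0],[0,0,0,0],[0,0,0,0]]]' 0 40
python3 - <<'E'
from h import *
go([0.583,-0.0007,0.018],88.4)
c=snap("wrist","w13"); save(c,"w13c",(200,150,460,345),3)
R=lambda a:np.array([[np.cos(a),-np.sin(a)],[np.sin(a),np.cos(a)]])
C=np.array([.605,-.0013]);a=np.radians(-1.6)
L=[(-44,0,4),(44,0,4)]
print(((proj(c,[np.r_[C+R(a)@np.array(l[:2])/1e3,(l[2]+4)/1e3] for l in L])-[200,150])*3+1).round(1).tolist())
E
```

```text
t: 17.5
tcp_pos: [0.5823, -0.0012, 0.1389]
orientation: [-179.8, 0.0, 88.3]
contact_force: [-0.4, 0.4, -0.4]
opening: 0.502
tool shift mm (before turn) [0.5 0.6] (after turn) [0.5 0.6] z 120.9 turn -0.11 | pos [ 0.5823 -0.0012  0.1389] rpy [-1.7981e+02  1.0000e-02  8.8290e+01] t 17.5 q7 87.3
[[365.7, 64.7], [366.1, 315.9]]
```

View pics/w13c.png

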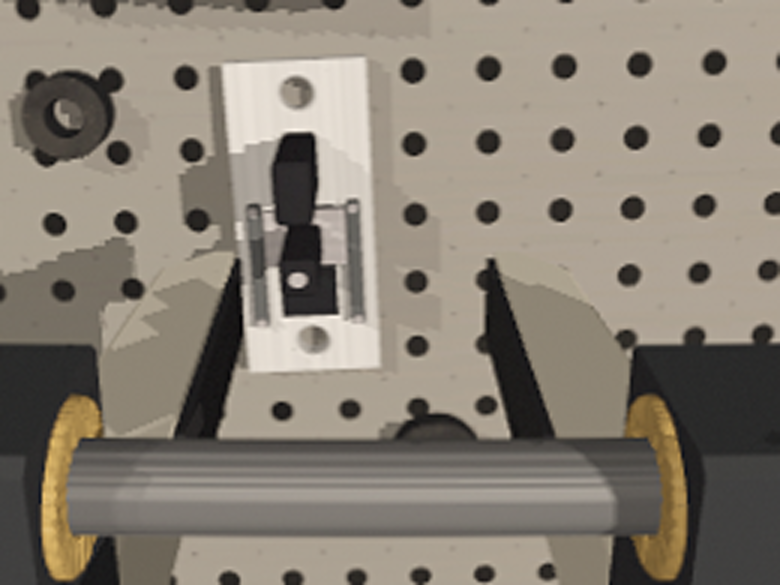

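```bash
python3 - <<'E'
from h import *
c=load("w13")
f=lambda p:(np.array(p,float)+.5)/3-.5+np.array([200,150])
P=onz(c,f([(296,92),(314,340)]),.008);d=P[1]-P[0];a=np.arctan2(d[1],d[0]);print(P.mean(0),np.linalg.norm(d),np.degrees(a))
r=P.mean(0)[:2]-.022*np.array([np.cos(a),np.sin(a)]);print(r)
go([*r,.018],90+np.degrees(a))
E
```

```text
[ 0.61347745 -0.02192272  0.008     ] 0.0884132056026001 1.20787803459367
[ 0.59148234 -0.02238648]
tool shift mm (before turn) [-22.1   9.9] (after turn) [-22.5   8.8] z 121.3 turn -2.81 | pos [ 0.5822 -0.      0.1393] rpy [-1.7982e+02 -1.0000e-02  8.8400e+01] t 17.55 q7 87.3
```

```bash
python3 -m crank '[[[0,0,0,-2.8],[-11,5,0,0],[-11,4,20,0],[0,0,30,0],[0,0,20,0],[0,0,0,0],[0,0,0,0]]]' 0 40
python3 - <<'E'
from h import *
c=snap("wrist","w14"); save(c,"w14c",(200,150,460,345),3)
go([0.5915,-0.0222,0.018],91.2)
E
```

```text
t: 18.25
tcp_pos: [0.593, -0.0223, 0.0707]
orientation: [-179.9, 0.0, 91.2]
contact_force: [0.4, 0.1, 0.5]
opening: 0.499
tool shift mm (before turn) [ 0.2 -2. ] (after turn) [ 0.2 -2. ] z 53.3 turn -0.0 | pos [ 0.5935 -0.0223  0.0713] rpy [179.97   0.    91.2 ] t 18.3 q7 91.9
```

View pics/w14c.png

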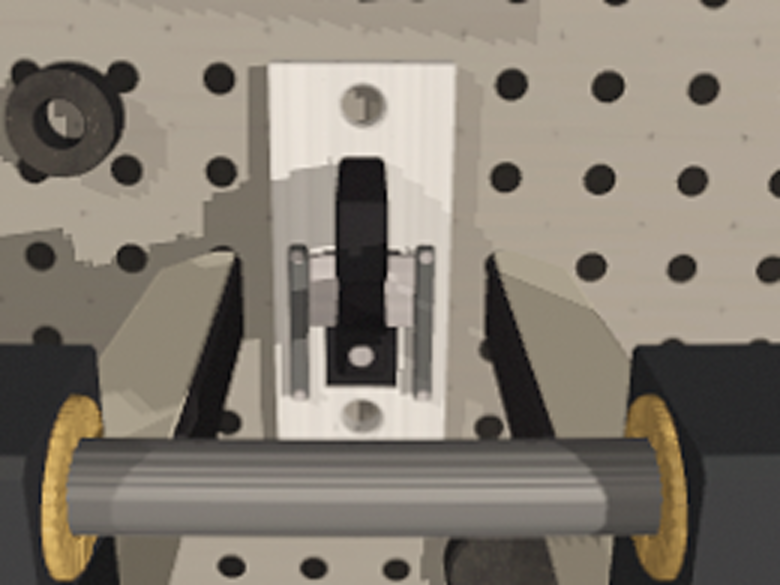

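```bash
python3 -m crank '[[[-0.5,-1.3,0,0],[0,0,25,0],[0,0,20,0],[0,0,8,0],[0,0,0,0],[0,0,0,0],[0,0,0,0]]]' 0 40
python3 -m crank '[[[0,0,0,0],[0,0,0,0],[0,0,0,0],[0,0,0,0],[0,0,0,0],[0,0,0,0]]]' 1 40
python3 -c "
from h import *
go([0.525,0.09,0.12],94.7)"
```

```text
t: 19.0
tcp_pos: [0.5925, -0.023, 0.0187]
orientation: [179.9, 0.0, 91.2]
contact_force: [0.0, -0.0, 0.1]
opening: 0.506
t: 19.6
tcp_pos: [0.5919, -0.023, 0.0176]
orientation: [180.0, 0.0, 91.2]
contact_force: [0.1, 0.1, 1.6]
opening: 0.124
tool shift mm (before turn) [114.4 -64.5] (after turn) [118.1 -57.4] z -102.4 turn -3.51 | pos [ 0.5919 -0.023   0.0176] rpy [180.     0.    91.19] t 19.6 q7 92.2
```

```bash
python3 -m crank '[[[0,0,-20,0],[0,0,-40,0],[0,0,-42,0],[0,0,0,-3.5],[30,-15,0,0],[30,-15,0,0],[30,-14,0,0],[28,-13,0,0],[0,0,0,0],[0,0,0,0],[0,0,0,0]]]'
python3 - <<'E'
from h import *
c=snap("wrist","w15"); save(c,"w15c",(240,60,440,240),4)
go([0.438,0.0905,0.07],94.8)
E
```

```text
t: 20.7
tcp_pos: [0.5258, 0.089, 0.1195]
orientation: [180.0, 0.0, 94.6]
contact_force: [0.1, -0.6, -3.5]
opening: 0.122
tool shift mm (before turn) [  8.8 -87.5] (after turn) [  9.1 -87.5] z 49.5 turn -0.2 | pos [0.5259 0.0888 0.1195] rpy [1.7999e+02 3.0000e-02 9.4600e+01] t 20.75 q7 82.9
```

View pics/w15c.png

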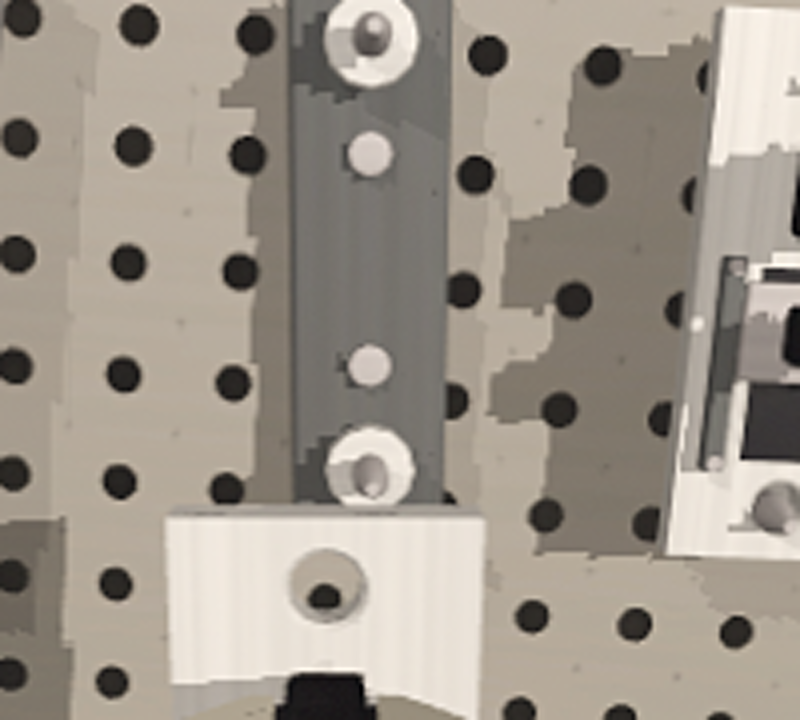

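```bash
python3 - <<'E'
from h import *
c=load("w15")
f=lambda p:(np.array(p,float)+.5)/4-.5+np.array([240,60])
rel(c,f([(372,39),(370,468)]),f((328,585)))
E
```

```text
shoulders tool mm [[9.4, -109.2], [9.8, -22.0]] len 87.2 turn about tool z -0.24 hole [  0.6 -22.6]
shift for centre (x from pinch=0 / hole x): [  9.6 -87. ] [  9. -87.]
```

```bash
python3 -m crank '[[[3,-22,0,-0.2],[3,-22,0,0],[3,-22,0,0],[0,-22,20,0],[0,0,29,0],[0,0,0,0],[0,0,0,0],[0,0,0,0]]]'
python3 - <<'E'
from h import *
c=snap("wrist","w16"); save(c,"w16c",(240,130,400,250),5)
go([0.438,0.0905,0.038],94.8)
E
```

```text
t: 21.55
tcp_pos: [0.4381, 0.0912, 0.0714]
orientation: [179.9, -0.0, 94.8]
contact_force: [0.3, 0.3, -2.2]
opening: 0.126
tool shift mm (before turn) [-0.8 -0.2] (after turn) [-0.8 -0.2] z 33.5 turn 0.04 | pos [0.4381 0.0913 0.0715] rpy [ 1.799e+02 -1.000e-02  9.484e+01] t 21.6 q7 80.8
```

View pics/w16c.png

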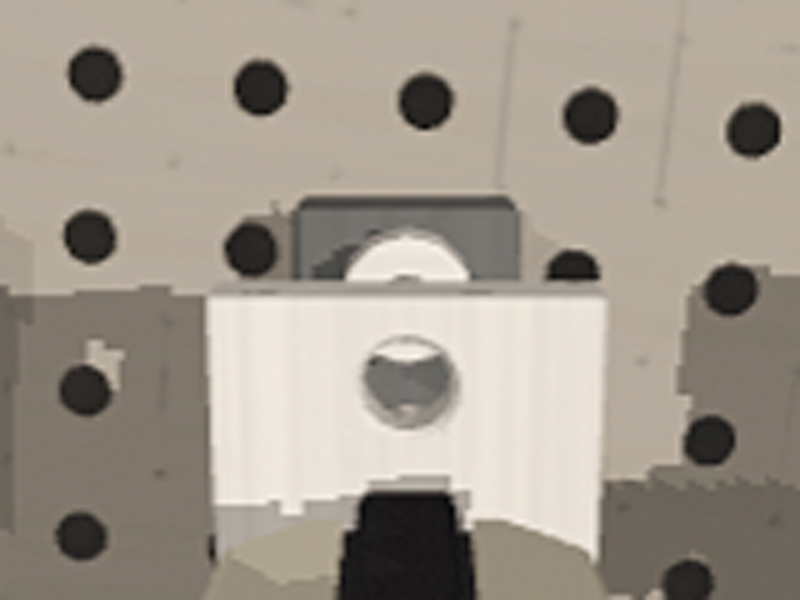

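```bash
python3 -m crank '[[[0,-0.6,5,0],[0,0,6,0],[0,0,6,0],[0,0,4,0],[0,0,0,0],[0,0,0,0]]]'
python3 -m crank '[[[0,0.2,4,0],[0,0,4,0],[0,0,3,0],[0,0,1,0],[0,0,0,0],[0,0,0,0]]]'
python3 - <<'E'
from h import *
c=snap("wrist","w17"); save(c,"w17c",(240,130,400,250),5)
go([0.438,0.0905,0.038],94.8)
E
```

```text
t: 22.2
tcp_pos: [0.4363, 0.0913, 0.0494]
orientation: [-180.0, 0.0, 94.9]
contact_force: [0.6, 0.6, -2.9]
opening: 0.121
t: 22.8
tcp_pos: [0.4365, 0.0914, 0.0375]
orientation: [-180.0, 0.0, 94.9]
contact_force: [-0.1, 0.4, -2.5]
opening: 0.124
tool shift mm (before turn) [-1.   1.4] (after turn) [-1.   1.4] z -0.5 turn 0.09 | pos [0.4365 0.0914 0.0375] rpy [-179.99    0.     94.89] t 22.85 q7 80.9
```

View pics/w17c.png

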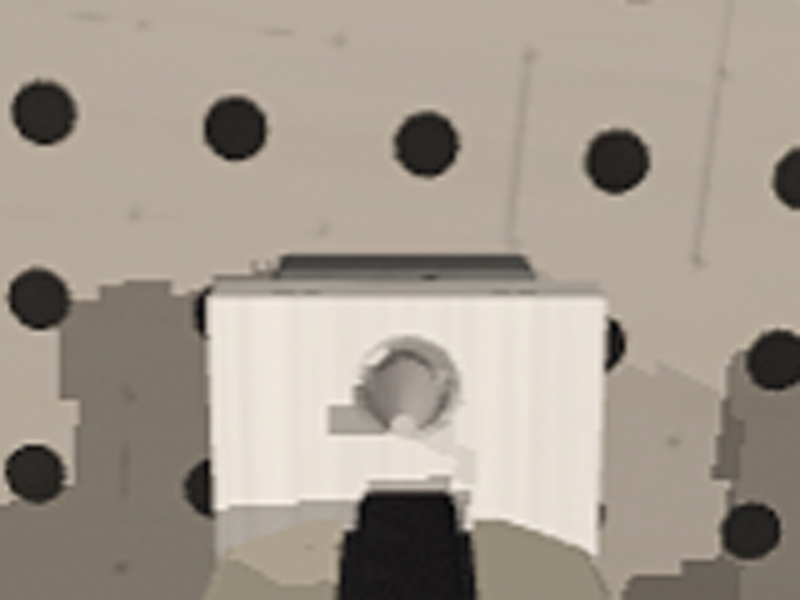

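```bash
python3 -m crank '[[[0,0,0,0],[0,0,0,0],[0,0,0,0],[0,0,-20,0],[0,0,-40,0],[0,0,-40,0],[0,26,-10,0],[0,0,0,0],[0,0,0,0]]]' 0
python3 - <<'E'
from h import *
c=snap("wrist","w18"); save(c,"w18c",(180,50,440,245),3)
c=snap("side","s18"); save(c,"s18c",(250,200,400,360),4)
go([0.458+.004-.001,0.093,.038],94.9)
E
```

```text
t: 23.75
tcp_pos: [0.4626, 0.0937, 0.1477]
orientation: [180.0, -0.0, 94.9]
contact_force: [-0.5, 0.1, -1.1]
opening: 0.501
tool shift mm (before turn) [-0.3 -0.4] (after turn) [-0.3 -0.4] z 108.9 turn -0.01 | pos [0.4613 0.0934 0.1469] rpy [-1.7989e+02  2.0000e-02  9.4890e+01] t 23.85 q7 80.7
```

View pics/w18c.png

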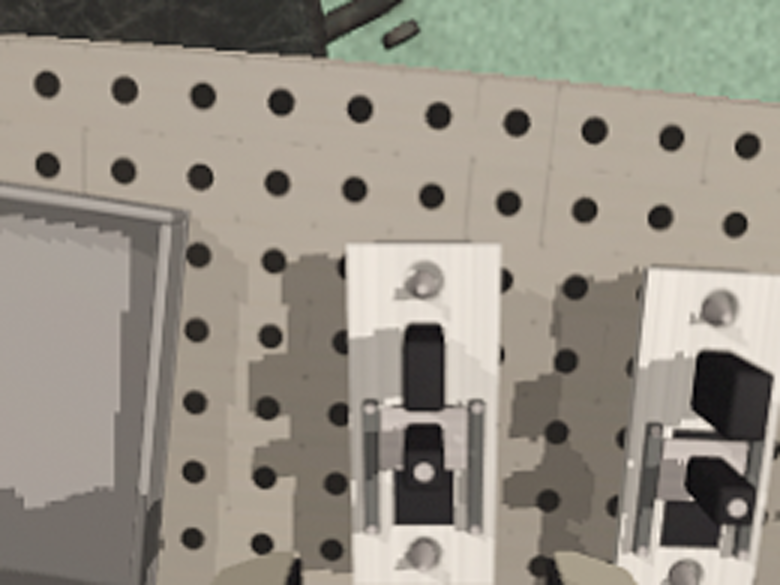

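View pics/s18c.png

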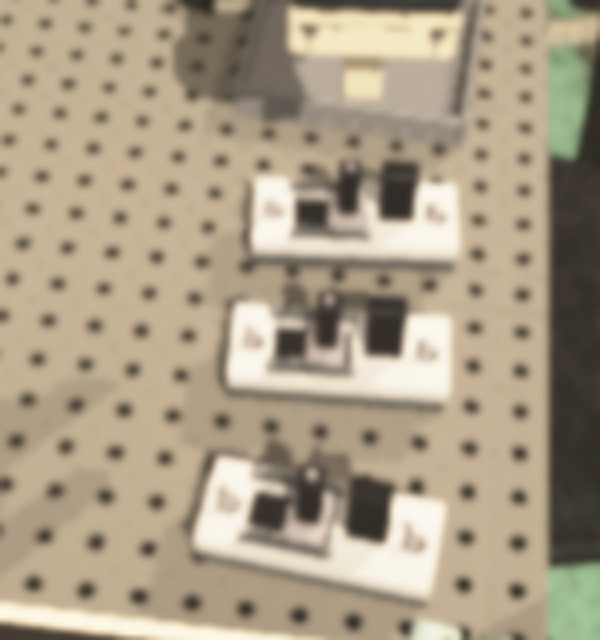

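```bash
python3 -m crank '[[[0,0,40,0],[0,0,40,0],[0,0,20,0],[0,0,8,0],[0,0,0,0],[0,0,0,0]]]' 0 10
python3 -m crank '[[[0,0,0,0],[0,0,0,0],[0,0,0,0],[0,0,0,0],[0,0,0,0]]]' 1 10
python3 -m crank '[[[0,4,0,0],[0,4,0,0],[0,4,0,0],[0,4,0,0],[0,0,0,0],[0,0,0,0]]]'
python3 -m crank '[[[0,3,0,0],[0,2,0,0],[0,0,0,0],[0,0,0,0]]]'
python3 - <<'E'
from h import *
c=snap("wrist","w19"); save(c,"w19c",(200,150,460,345),3)
E
```

```text
t: 24.45
tcp_pos: [0.4624, 0.0935, 0.04]
orientation: [-180.0, 0.0, 94.9]
contact_force: [-0.3, -0.4, 0.2]
opening: 0.497
t: 24.95
tcp_pos: [0.4626, 0.0937, 0.0398]
orientation: [180.0, -0.0, 94.9]
contact_force: [0.5, -1.3, 1.5]
opening: 0.125
t: 25.55
tcp_pos: [0.4795, 0.0951, 0.0397]
orientation: [179.9, -0.0, 94.9]
contact_force: [-0.2, -1.0, 4.5]
opening: 0.126
t: 25.95
tcp_pos: [0.4826, 0.0954, 0.0396]
orientation: [-179.9, 0.0, 94.9]
contact_force: [-3.9, -0.1, 7.5]
opening: 0.127
```

View pics/w19c.png

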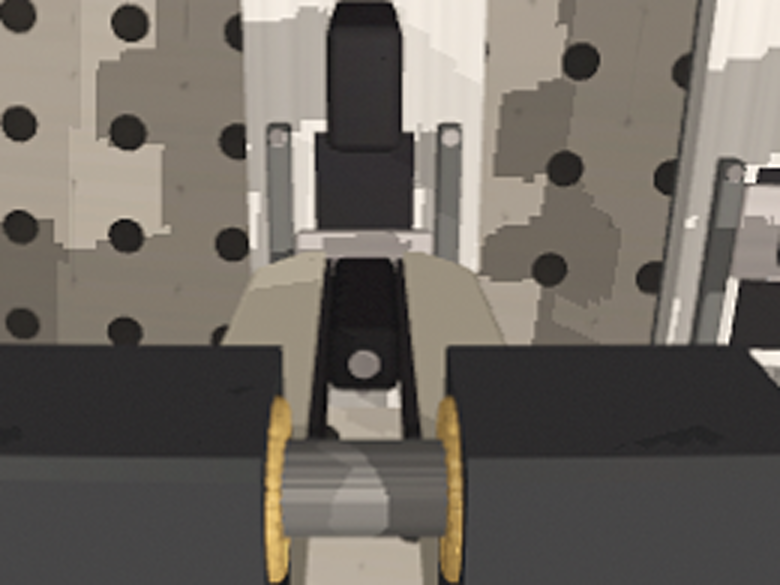

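```bash
python3 -m crank '[[[0,0,0,0],[0,0,0,0],[0,0,0,0],[0,0,-20,0],[0,0,-40,0],[0,0,-45,0],[0,0,0,0],[0,0,0,0]]]' 0
python3 - <<'E'
from h import *
c=snap("wrist","w20"); save(c,"w20c",(180,50,440,245),3)
y=np.radians(2.3); C=np.array([.4588,.182])  # DM centre estimate from TCP .4368,.1811 + .022
go([*(C+.004*np.array([np.cos(y),np.sin(y)])),.145],92.3)
E
```

```text
t: 26.8
tcp_pos: [0.484, 0.0956, 0.1455]
orientation: [179.9, -0.0, 94.9]
contact_force: [-0.3, 0.4, -0.5]
opening: 0.501
tool shift mm (before turn) [ 88.1 -13.1] (after turn) [ 87.4 -17.1] z -0.5 turn 2.6 | pos [0.4834 0.0955 0.1445] rpy [ 1.7997e+02 -1.0000e-02  9.4900e+01] t 26.85 q7 81.5
```

View pics/w20c.png

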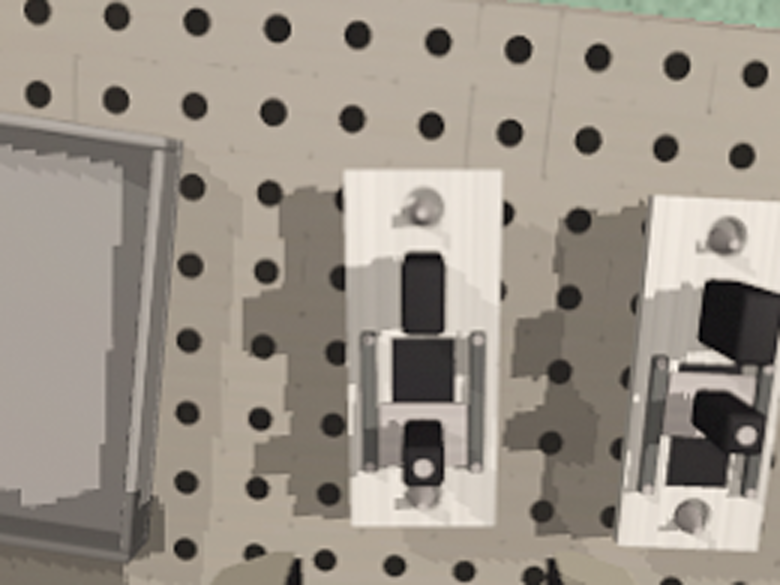

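```bash
python3 -m crank '[[[0,0,0,2.6],[22,-4.3,0,0],[22,-4.3,0,0],[22,-4.3,0,0],[21.4,-4.2,0,0],[0,0,0,0],[0,0,0,0],[0,0,0,0]]]' 0 10
python3 - <<'E'
from h import *
c=snap("wrist","w21"); save(c,"w21c",(180,50,440,245),3)
go([.4628,.1822,.039],92.3)
E
```

```text
t: 27.65
tcp_pos: [0.4627, 0.1808, 0.1438]
orientation: [-179.9, 0.1, 92.2]
contact_force: [0.8, 0.3, 0.6]
opening: 0.501
tool shift mm (before turn) [1.4 0.1] (after turn) [1.4 0.1] z 105.0 turn -0.09 | pos [0.4628 0.1808 0.144 ] rpy [-1.7995e+02  5.0000e-02  9.2210e+01] t 27.7 q7 70.0
```

View pics/w21c.png

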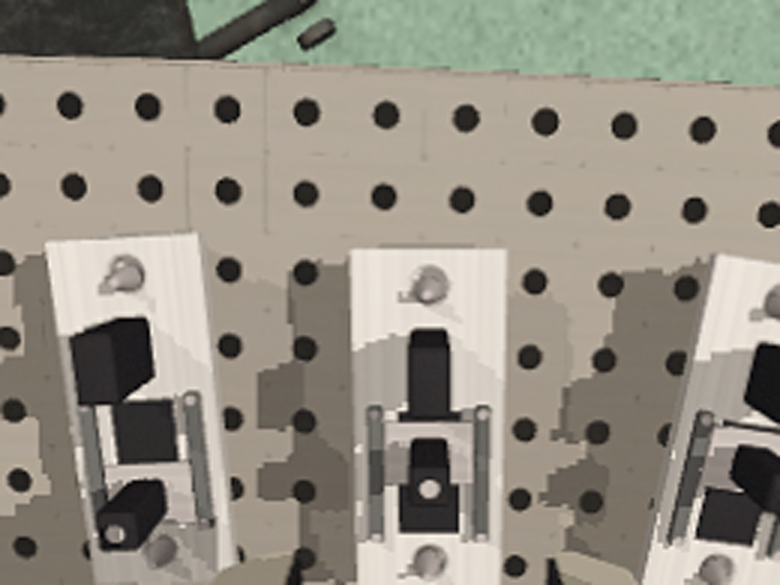

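```bash
python3 -m crank '[[[1.3,0,40,0],[0,0,40,0],[0,0,20,0],[0,0,5,0],[0,0,0,0],[0,0,0,0]]]' 0 10
python3 -m crank '[[[0,0,0,0],[0,0,0,0],[0,0,0,0],[0,0,0,0],[0,0,0,0]]]' 1 10
python3 -m crank '[[[0,2,0,0],[0,2,0,0],[0,2,0,0],[0,2,0,0],[0,2,0,0],[0,0,0,0],[0,0,0,0]]]'
```

```text
t: 28.3
tcp_pos: [0.4634, 0.1831, 0.0404]
orientation: [179.9, -0.0, 92.2]
contact_force: [0.1, -0.2, 0.2]
opening: 0.502
t: 28.8
tcp_pos: [0.4628, 0.1833, 0.0398]
orientation: [180.0, 0.0, 92.3]
contact_force: [0.2, -0.6, 1.1]
opening: 0.127
t: 29.5
tcp_pos: [0.4706, 0.1834, 0.0396]
orientation: [-179.8, 0.0, 92.3]
contact_force: [-7.1, -0.4, 10.3]
opening: 0.13
```

```bash
python3 -m crank '[[[0,2,0,0],[0,0,0,0],[0,0,0,0]]]'
python3 -m crank '[[[0,0,0,0],[0,0,0,0],[0,0,0,0],[0,0,-20,0],[0,0,-40,0],[0,0,-45,0],[0,0,0,0],[0,0,0,0]]]' 0
python3 - <<'E'
from h import *
c=snap("wrist","w22"); save(c,"w22c",(180,50,440,245),3)
y=np.radians(-6.3); C=np.array([.4365,.2848])+.022*np.array([np.cos(y),np.sin(y)])
go([*(C+.004*np.array([np.cos(y),np.sin(y)])),.145],83.7)
E
```

```text
t: 29.8
tcp_pos: [0.4714, 0.1834, 0.0394]
orientation: [-179.7, 0.1, 92.4]
contact_force: [-9.6, 0.9, 10.4]
opening: 0.132
t: 30.6
tcp_pos: [0.4755, 0.1842, 0.1455]
orientation: [179.8, -0.1, 92.3]
contact_force: [1.5, 0.4, -0.9]
opening: 0.497
tool shift mm (before turn) [98.5 -8.5] (after turn) [ 96.1 -23.2] z -0.5 turn 8.59 | pos [0.4748 0.1839 0.1445] rpy [ 1.7997e+02 -1.0000e-02  9.2290e+01] t 30.65 q7 70.6
```

View pics/w22c.png

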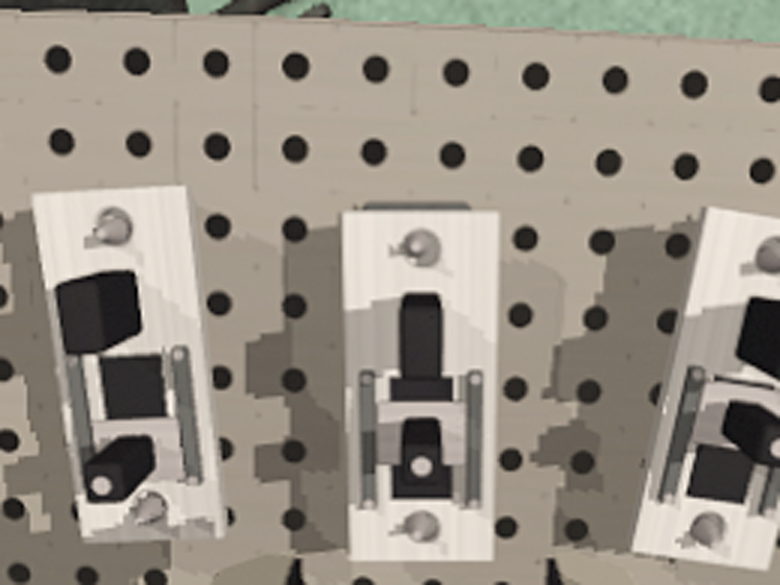

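```bash
python3 -m crank '[[[0,0,0,8.5],[24,-5.8,0,0],[24,-5.8,0,0],[24,-5.8,0,0],[24,-5.8,0,0],[0,0,0,0],[0,0,0,0],[0,0,0,0]]]' 0 10
python3 - <<'E'
from h import *
c=snap("wrist","w23"); save(c,"w23c",(180,50,440,245),3)
go([.4623,.2820,.0395],83.7)
E
```

```text
t: 31.45
tcp_pos: [0.4619, 0.2804, 0.1437]
orientation: [-179.9, 0.1, 83.7]
contact_force: [-0.3, 0.5, -0.1]
opening: 0.502
tool shift mm (before turn) [1.6 0.1] (after turn) [1.6 0.1] z 104.4 turn 0.01 | pos [0.4621 0.2804 0.1439] rpy [-1.7996e+02  8.0000e-02  8.3710e+01] t 31.5 q7 55.2
```

View pics/w23c.png

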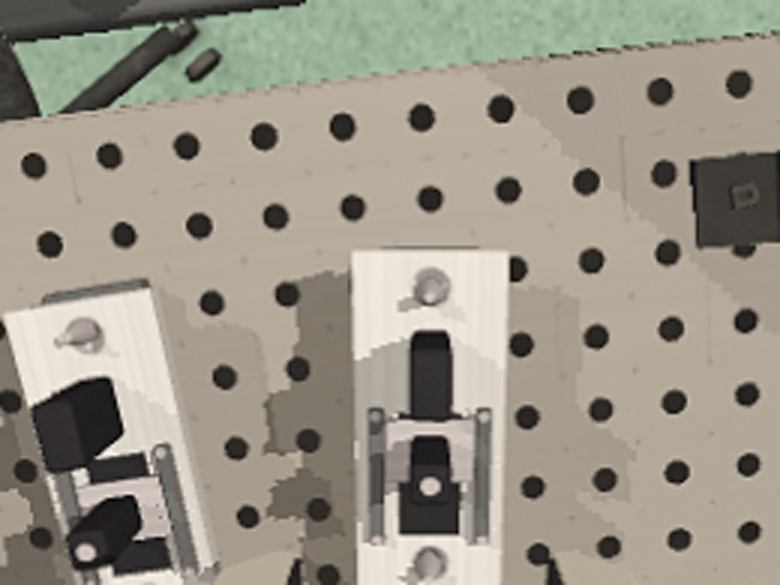

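```bash
python3 -m crank '[[[1.5,0,40,0],[0,0,40,0],[0,0,20,0],[0,0,4,0],[0,0,0,0],[0,0,0,0]]]' 0 10
python3 -m crank '[[[0,0,0,0],[0,0,0,0],[0,0,0,0],[0,0,0,0],[0,0,0,0]]]' 1 10
python3 -m crank '[[[0,2,0,0],[0,2,0,0],[0,2,0,0],[0,2,0,0],[0,2,0,0],[0,2,0,0],[0,0,0,0],[0,0,0,0]]]'
```

```text
t: 32.1
tcp_pos: [0.4629, 0.2831, 0.0416]
orientation: [179.9, -0.0, 83.7]
contact_force: [-0.3, -0.1, 1.0]
opening: 0.5
t: 32.6
tcp_pos: [0.4623, 0.2833, 0.0407]
orientation: [180.0, -0.0, 83.8]
contact_force: [0.3, 1.3, 1.1]
opening: 0.129
t: 33.4
tcp_pos: [0.474, 0.282, 0.0406]
orientation: [-180.0, 0.0, 83.8]
contact_force: [-1.6, 0.3, 5.9]
opening: 0.13
```

```bash
python3 -m crank '[[[0,2,0,0],[0,2,0,0],[0,0,0,0],[0,0,0,0]]]'
python3 -m crank '[[[0,2,0,0],[0,2,0,0],[0,0,0,0],[0,0,0,0]]]'
```

```text
t: 33.8
tcp_pos: [0.4764, 0.2817, 0.0407]
orientation: [-179.8, 0.0, 83.8]
contact_force: [-5.5, -0.2, 9.6]
opening: 0.127
t: 34.2
tcp_pos: [0.4786, 0.2814, 0.0403]
orientation: [-179.7, 0.1, 83.9]
contact_force: [-10.2, 2.5, 9.3]
opening: 0.125
```

```bash
python3 -m crank '[[[0,0,0,0],[0,0,0,0],[0,0,0,0],[0,0,-20,0],[0,0,-40,0],[0,0,-45,0],[0,0,0,0],[0,0,0,0]]]' 0
python3 - <<'E'
from h import *
c=snap("wrist","w24"); save(c,"w24c",(180,50,440,245),3)
go([.4714,.1834,.145],92.3)
E
```

```text
t: 35.0
tcp_pos: [0.4828, 0.2814, 0.1465]
orientation: [179.9, -0.1, 83.8]
contact_force: [-0.2, -0.0, 0.4]
opening: 0.502
tool shift mm (before turn) [-98.2  -0.1] (after turn) [-97.1 -14.7] z 0.5 turn -8.51 | pos [0.4822 0.2811 0.1455] rpy [ 1.7998e+02 -2.0000e-02  8.3790e+01] t 35.05 q7 56.4
```

View pics/w24c.png

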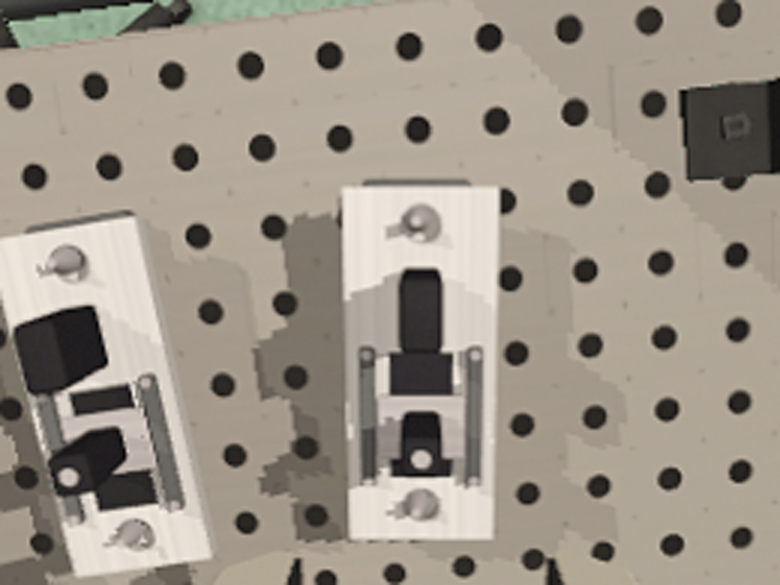

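```bash
python3 - <<'E'
from h import *
f=lambda p:(np.array(p,float)+.5)/3-.5+np.array([180,50])
for n,t,e in (("w20",(424,467),[(424,170),(424,526)]),("w22",(422,466),[(422,211),(422,560)]),("w24",(421,459),[(421,187),(421,540)]),("w23",(430,486),[(430,251),(430,600)])):
    c=load(n); T=onz(c,f([t]),.066)[0]; P=onz(c,f(e),.028); print(n,np.linalg.norm(P[1]-P[0]).round(4),((T-P.mean(0))[0]*1000-4).round(1))
E
```

```text
w20 0.11 19.6
w22 0.1101 7.7
w24 0.1104 12.7
w23 0.1119 0.6
```

```bash
python3 -m crank '[[[0.3,-7,40,0],[0,0,40,0],[0,0,20,0],[0,0,5,0],[0,0,0,0],[0,0,0,0]]]' 0 10
python3 -m crank '[[[0,0,0,0],[0,0,0,0],[0,0,0,0],[0,0,0,0],[0,0,0,0]]]' 1 10
python3 -m crank '[[[0,-3,0,0],[0,-3,0,0],[0,-3,0,0],[0,-3,0,0],[0,-1,0,0],[0,0,0,0],[0,0,0,0]]]'
python3 -m crank '[[[0,-1,0,0],[0,-1,0,0],[0,0,0,0],[0,0,0,0]]]'
```

```text
t: 35.65
tcp_pos: [0.4755, 0.2821, 0.0409]
orientation: [180.0, 0.0, 83.8]
contact_force: [-0.3, -0.4, 0.8]
opening: 0.499
t: 36.15
tcp_pos: [0.4753, 0.2822, 0.0408]
orientation: [180.0, -0.0, 83.8]
contact_force: [-0.3, -1.5, 1.3]
opening: 0.127
t: 36.85
tcp_pos: [0.4623, 0.2835, 0.0407]
orientation: [180.0, 0.0, 83.8]
contact_force: [0.1, -2.3, 6.8]
opening: 0.126
t: 37.25
tcp_pos: [0.4613, 0.2836, 0.0407]
orientation: [179.9, -0.0, 83.8]
contact_force: [4.5, -3.2, 3.5]
opening: 0.125
```

```bash
python3 -m crank '[[[0,0,0,0],[0,0,0,0],[0,0,0,0],[0,0,-20,0],[0,0,-40,0],[0,0,-45,0],[0,0,0,0],[0,0,0,0]]]' 0
python3 - <<'E'
from h import *
c=snap("wrist","w25"); save(c,"w25c",(180,50,440,245),3)
go([.4706,.1828,.145],92.3)
E
```

```text
t: 38.05
tcp_pos: [0.4603, 0.2844, 0.1465]
orientation: [179.9, -0.1, 83.8]
contact_force: [-0.9, -0.4, 0.1]
opening: 0.498
tool shift mm (before turn) [-99.4  21.6] (after turn) [-101.6    6.8] z 0.5 turn -8.47 | pos [0.4598 0.284  0.1455] rpy [-1.7999e+02 -1.0000e-02  8.3830e+01] t 38.1 q7 55.4
```

View pics/w25c.png

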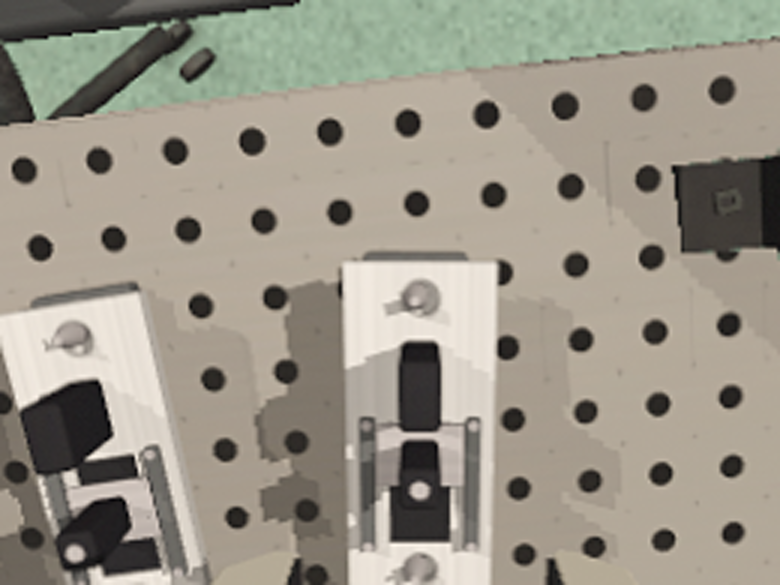

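Left slide home (slide touches next to the rib). Middle next.

```bash
python3 -m crank '[[[0,0,0,-8.5],[-25.5,1.7,0,0],[-25.5,1.7,0,0],[-25.5,1.7,0,0],[-25.5,1.7,0,0],[0,0,0,0],[0,0,0,0],[0,0,0,0]]]' 0 10
python3 - <<'E'
from h import *
go([.4706,.1828,.0395],92.3)
E
```

```text
t: 38.9
tcp_pos: [0.4708, 0.1831, 0.1448]
orientation: [-179.9, 0.0, 92.4]
contact_force: [-0.1, 0.2, -0.5]
opening: 0.5
tool shift mm (before turn) [-0.2 -0.2] (after turn) [-0.2 -0.2] z 105.3 turn 0.05 | pos [0.4708 0.1831 0.1448] rpy [-179.93    0.     92.35] t 38.9 q7 71.1
```

```bash
python3 -m crank '[[[0,0,40,0],[0,0,40,0],[0,0,20,0],[0,0,5,0],[0,0,0,0],[0,0,0,0]]]' 0 10
python3 -m crank '[[[0,0,0,0],[0,0,0,0],[0,0,0,0],[0,0,0,0],[0,0,0,0]]]' 1 10
python3 -m crank '[[[0,-2,0,0],[0,-2,0,0],[0,-2,0,0],[0,-2,0,0],[0,-2,0,0],[0,0,0,0],[0,0,0,0]]]'
python3 -m crank '[[[0,0,0,0],[0,0,0,0],[0,0,0,0],[0,0,-20,0],[0,0,-40,0],[0,0,-45,0],[0,0,0,0],[0,0,0,0]]]' 0
python3 - <<'E'
from h import *
c=snap("wrist","w26"); save(c,"w26c",(180,50,440,245),3)
go([.4826,.0954,.145],94.9)
E
```

```text
t: 39.5
tcp_pos: [0.4715, 0.1828, 0.0413]
orientation: [179.9, -0.0, 92.3]
contact_force: [0.0, 0.4, 0.7]
opening: 0.5
t: 40.0
tcp_pos: [0.4713, 0.1823, 0.0408]
orientation: [180.0, -0.0, 92.3]
contact_force: [-0.0, -2.7, 3.1]
opening: 0.128
t: 40.7
tcp_pos: [0.4617, 0.182, 0.0408]
orientation: [179.9, -0.0, 92.3]
contact_force: [2.6, 0.1, 5.4]
opening: 0.124
t: 41.5
tcp_pos: [0.4612, 0.182, 0.1463]
orientation: [179.9, -0.1, 92.3]
contact_force: [0.2, -0.6, -1.5]
opening: 0.499
tool shift mm (before turn) [-87.2  18.4] (after turn) [-87.9  14.5] z 0.3 turn -2.59 | pos [0.4607 0.1818 0.1453] rpy [-179.98   -0.     92.31] t 41.55 q7 71.1
```

View pics/w26c.png

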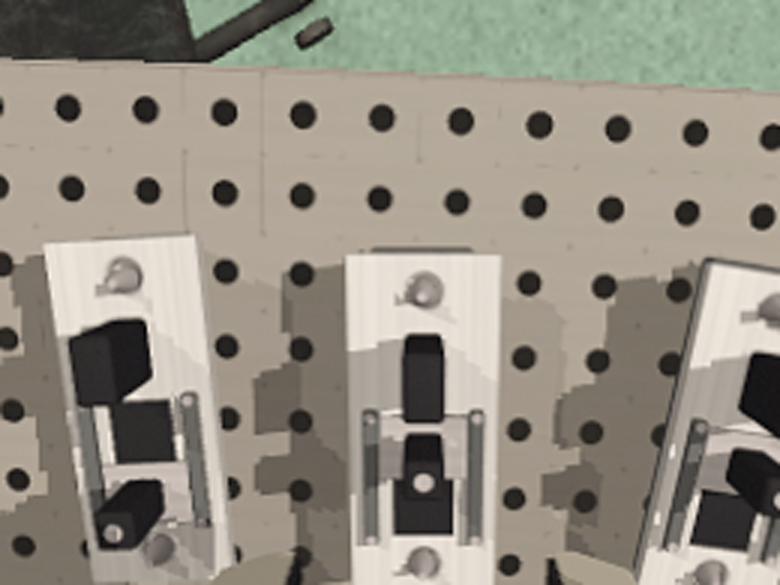

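```bash
python3 -m crank '[[[0,0,0,-2.6],[-22,3.6,0,0],[-22,3.6,0,0],[-22,3.6,0,0],[-22,3.7,0,0],[0,0,0,0],[0,0,0,0],[0,0,0,0]]]' 0 10
python3 - <<'E'
from h import *
go([.4826,.0954,.0395],94.9)
E
```

```text
t: 42.35
tcp_pos: [0.4825, 0.0962, 0.1448]
orientation: [-179.9, -0.0, 95.0]
contact_force: [-0.3, -0.5, 0.1]
opening: 0.505
tool shift mm (before turn) [-0.8  0. ] (after turn) [-0.8  0. ] z 105.3 turn 0.05 | pos [0.4825 0.0962 0.1448] rpy [-1.7991e+02 -1.0000e-02  9.4950e+01] t 42.35 q7 82.6
```

```bash
python3 -m crank '[[[-0.5,0,40,0],[0,0,40,0],[0,0,20,0],[0,0,5,0],[0,0,0,0],[0,0,0,0]]]' 0 10
python3 -m crank '[[[0,0,0,0],[0,0,0,0],[0,0,0,0],[0,0,0,0],[0,0,0,0]]]' 1 10
python3 -m crank '[[[0,-3,0,0],[0,-3,0,0],[0,-3,0,0],[0,-3,0,0],[0,-3,0,0],[0,-3,0,0],[0,-2,0,0],[0,-1,0,0],[0,0,0,0],[0,0,0,0]]]'
python3 -m crank '[[[0,-1,0,0],[0,0,0,0],[0,0,0,0]]]'
python3 -m crank '[[[0,0,0,0],[0,0,0,0],[0,0,0,0],[0,0,-20,0],[0,0,-40,0],[0,0,-45,0],[0,0,0,0],[0,0,0,0]]]' 0
python3 - <<'E'
from h import *
c=snap("wrist","w27"); save(c,"w27c",(180,50,440,245),3)
go([.4372,.1813,.145],92.3)
f=lambda p:(np.array(p,float)+.5)/3-.5+np.array([180,50])
E
```

```text
t: 42.95
tcp_pos: [0.4835, 0.0953, 0.0413]
orientation: [180.0, -0.0, 94.9]
contact_force: [0.2, -0.1, -0.4]
opening: 0.498
t: 43.45
tcp_pos: [0.4833, 0.0949, 0.0408]
orientation: [180.0, -0.0, 94.9]
contact_force: [0.7, -1.3, 0.8]
opening: 0.128
t: 44.45
tcp_pos: [0.4629, 0.0932, 0.0407]
orientation: [179.9, -0.0, 94.9]
contact_force: [4.1, 0.3, 6.1]
opening: 0.133
t: 44.75
tcp_pos: [0.4627, 0.0932, 0.0408]
orientation: [179.8, -0.0, 94.9]
contact_force: [5.6, 0.6, 3.9]
opening: 0.122
t: 45.55
tcp_pos: [0.4612, 0.0931, 0.1463]
orientation: [179.9, -0.0, 94.9]
contact_force: [0.0, -0.9, -0.5]
opening: 0.498
tool shift mm (before turn) [ 90.  -15.8] (after turn) [ 89.2 -19.9] z 0.3 turn 2.61 | pos [0.4607 0.0929 0.1453] rpy [-179.98   -0.     94.91] t 45.6 q7 82.6
```

View pics/w27c.png

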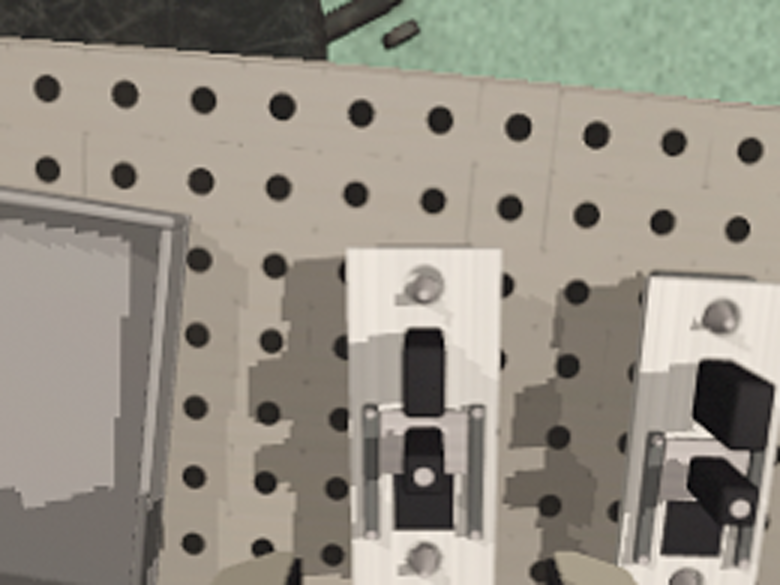

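```bash
python3 -m crank '[[[0,0,0,2.6],[22.3,-5,0,0],[22.3,-5,0,0],[22.3,-5,0,0],[22.3,-5,0,0],[0,0,0,0],[0,0,0,0],[0,0,0,0]]]' 0 40
python3 - <<'E'
from h import *
c=snap("wrist","w28"); save(c,"w28c",(180,100,440,295),3)
go([.4370,.1811,.038],92.3)
E
```

```text
t: 46.4
tcp_pos: [0.4374, 0.1801, 0.1448]
orientation: [-179.9, 0.1, 92.2]
contact_force: [-0.3, 0.5, -0.0]
opening: 0.496
tool shift mm (before turn) [ 1.1 -0.6] (after turn) [ 1.1 -0.6] z 107.0 turn -0.09 | pos [0.4376 0.1801 0.145 ] rpy [-1.7994e+02  6.0000e-02  9.2210e+01] t 46.45 q7 70.5
```

View pics/w28c.png

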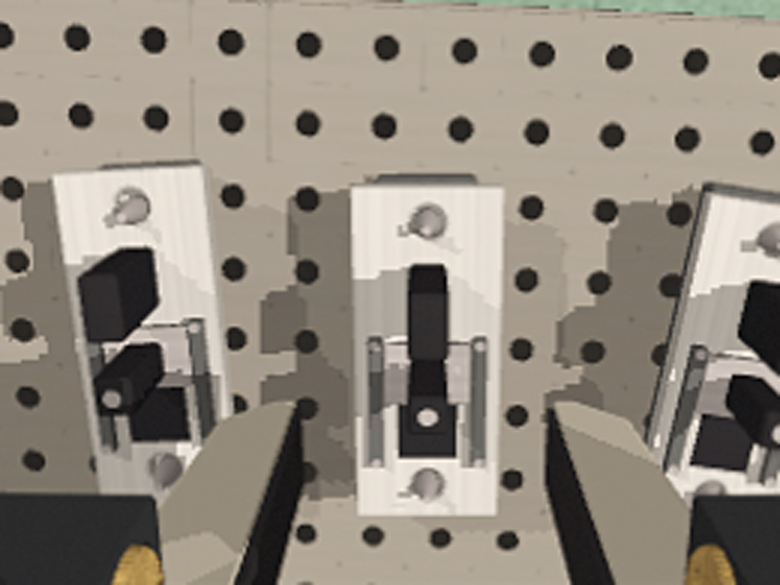

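```bash
python3 - <<'E'
from h import *
import glob
c=load("w28"); save(c,"w28d",(400,150,560,270),5)
c=snap("side","s28"); save(c,"s28c",(250,200,400,360),4)
E
```

```text
(no output)
```

View pics/w28d.png

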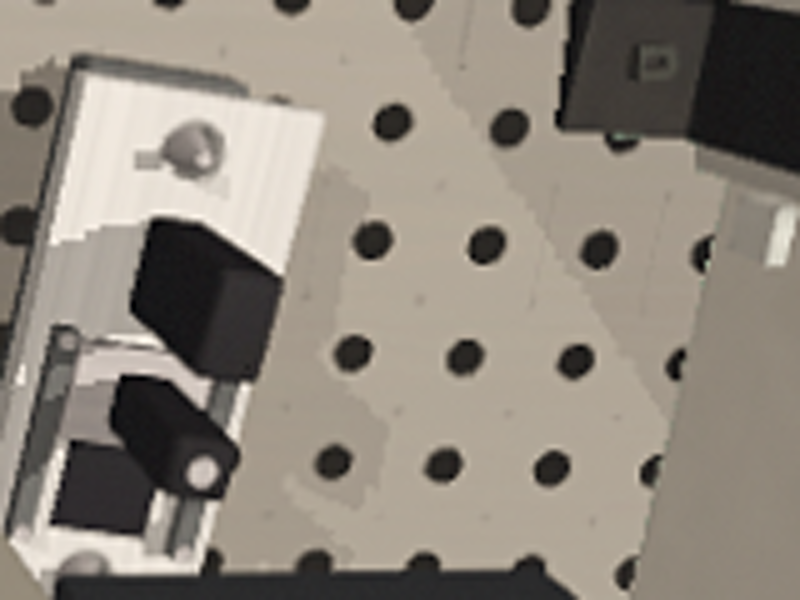

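View pics/s28c.png

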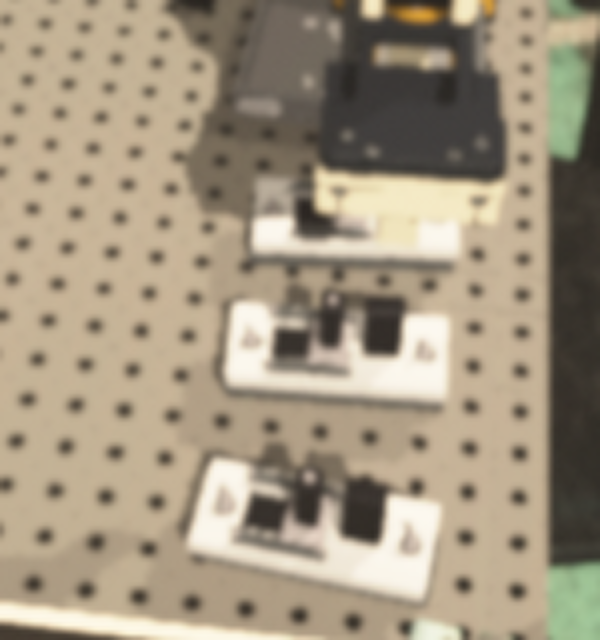

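```bash
python3 -m crank '[[[1,0,40,0],[0,0,40,0],[0,0,20,0],[0,0,7,0],[0,0,0,0],[0,0,0,0],[0,0,0,0]]]' 0 40
python3 -m crank '[[[0,0,0,0],[0,0,0,0],[0,0,0,0],[0,0,0,0],[0,0,0,0],[0,0,0,0]]]' 1 40
python3 -m crank '[[[0,0,-5,0],[0,0,-10,0],[0,0,-20,0],[0,0,-40,0],[0,0,-35,0],[0,0,0,0],[0,0,0,0]]]'
python3 -c "
from h import *
go([.50,-.07,.148],85)"
```

```text
t: 47.2
tcp_pos: [0.4383, 0.1824, 0.0397]
orientation: [179.9, -0.0, 92.3]
contact_force: [0.3, -0.4, 0.3]
opening: 0.502
t: 47.8
tcp_pos: [0.4377, 0.1822, 0.0386]
orientation: [180.0, 0.0, 92.3]
contact_force: [-0.4, 0.3, 2.6]
opening: 0.128
t: 48.5
tcp_pos: [0.4378, 0.1825, 0.1495]
orientation: [179.9, -0.1, 92.3]
contact_force: [-0.9, 0.1, -3.0]
opening: 0.125
tool shift mm (before turn) [-254.9   52. ] (after turn) [-246.2   84. ] z 1.5 turn 7.31 | pos [0.4378 0.1825 0.1495] rpy [ 1.7989e+02 -7.0000e-02  9.2310e+01] t 48.5 q7 70.7
```

```bash
python3 -m crank '[[[0,0,0,7.3],[-25,8.4,0,0],[-25,8.4,0,0],[-25,8.4,0,0],[-25,8.4,0,0],[-25,8.4,0,0],[-25,8.4,0,0],[-25,8.4,0,0],[-25,8.4,0,0],[-25,8.4,0,0],[-22,8.4,0,0],[0,0,0,0]]]'
python3 -m crank '[[[0,0,0,0],[0,0,0,0]]]'
python3 - <<'E'
from h import *
c=snap("wrist","w29"); save(c,"w29c",(180,40,440,235),3)
go([.4474,-.0771,.148],85)
E
```

```text
t: 49.7
tcp_pos: [0.4995, -0.0744, 0.1472]
orientation: [-179.9, 0.1, 84.7]
contact_force: [-0.2, 0.2, -2.1]
opening: 0.123
t: 49.9
tcp_pos: [0.499, -0.0703, 0.1477]
orientation: [-179.9, -0.0, 85.0]
contact_force: [0.8, 0.4, -2.4]
opening: 0.126
tool shift mm (before turn) [-11.4 -51. ] (after turn) [-11.5 -51. ] z -0.0 turn 0.07 | pos [ 0.4992 -0.0701  0.148 ] rpy [-1.7991e+02 -2.0000e-02  8.5070e+01] t 49.95 q7 94.5
```

View pics/w29c.png

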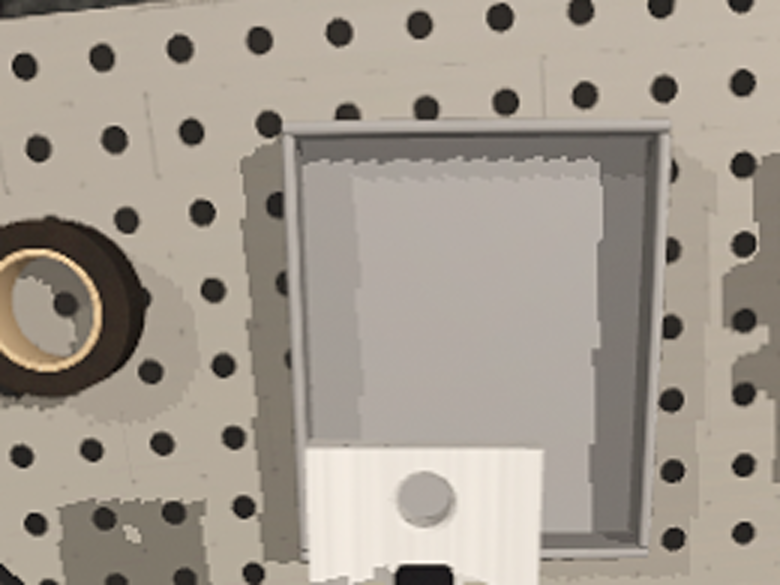

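```bash
python3 - <<'E'
from h import *
c=load("w29")
f=lambda p:(np.array(p,float)+.5)/3-.5+np.array([180,40])
P=onz(c,f([(284,130),(670,123),(648,554),(303,559)]),.022);print(P.round(4))
for i in range(4):print(np.linalg.norm(P[i]-P[(i+1)%4]).round(4),end=" ")
C=P.mean(0);d=P[3]-P[0]+P[2]-P[1];a=np.arctan2(d[1],d[0]);print(C,np.degrees(a))
for sy in(-.026,.026):
    R=np.array([[np.cos(a),-np.sin(a)],[np.sin(a),np.cos(a)]]);t=C[:2]+R@np.array([.003-.022,sy]);print(t);go([*t,.06],90+np.degrees(a))
E
```

```text
[[ 0.3943 -0.1026  0.022 ]
 [ 0.402   0.0112  0.022 ]
 [ 0.5366  0.001   0.022 ]
 [ 0.5283 -0.1131  0.022 ]]
0.1141 0.135 0.1144 0.1344 [ 0.46531933 -0.05089321  0.022     ] -4.385028554976478
[ 0.44438703 -0.07536439]
tool shift mm (before turn) [-10.  -54.1] (after turn) [ -9.4 -54.2] z 88.0 turn -0.54 | pos [ 0.4992 -0.0701  0.148 ] rpy [-1.7991e+02 -2.0000e-02  8.5070e+01] t 49.95 q7 94.5
[ 0.44836287 -0.02351661]
tool shift mm (before turn) [ 42.  -54.6] (after turn) [ 42.6 -54.2] z 88.0 turn -0.54 | pos [ 0.4992 -0.0701  0.148 ] rpy [-1.7991e+02 -2.0000e-02  8.5070e+01] t 49.95 q7 94.5
```

```bash
python3 -m crank '[[[-5,-18,0,-0.5],[-5,-18,0,0],[0,-19,0,0],[0,0,30,0],[0,0,30,0],[0,0,20,0],[0,0,0,0],[0,0,0,0],[0,0,0,0]]]'
python3 - <<'E'
from h import *
c=snap("wrist","w30"); save(c,"w30c",(180,40,440,235),3)
go([.4444,-.0754,.0235],85.6)
E
```

```text
t: 50.85
tcp_pos: [0.4446, -0.0763, 0.0694]
orientation: [179.9, -0.0, 85.5]
contact_force: [0.9, 0.4, -2.5]
opening: 0.126
tool shift mm (before turn) [ 1.  -0.4] (after turn) [ 1.  -0.4] z 46.1 turn -0.08 | pos [ 0.4447 -0.0764  0.0696] rpy [179.91  -0.    85.52] t 50.9 q7 98.0
```

View pics/w30c.png

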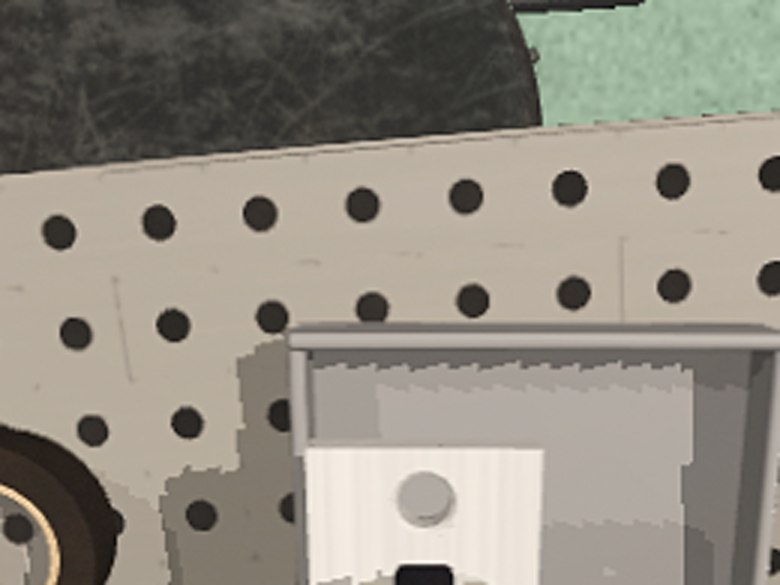

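```bash
python3 - <<'E'
from h import *
c=load("w30")
f=lambda p:(np.array(p,float)+.5)/3-.5+np.array([180,40])
s=readout.read_state()['tcp_pos'][2]
print("plate",held(c,f([(305,450),(543,450)])),"wall outer/inner left, near inner, right inner",held(c,f([(291,400),(307,400),(500,350),(752,400)]),.022-s))
E
```

```text
plate [[-23.  -32.4]
 [ 23.1 -32.4]] wall outer/inner left, near inner, right inner [[-30.7 -35.1]
 [-27.  -35.1]
 [ 17.4 -46.6]
 [ 76.4 -35.2]]
```

```bash
python3 -m crank '[[[0.3,-3,10,0],[0,0,15,0],[0,0,10,0],[0,0,5,0],[0,0,3,0],[0,0,0,0],[0,0,0,0]]]'
python3 -c "
from h import *
go([.4414,-.0754,.0226],85.6)"
```

```text
t: 51.6
tcp_pos: [0.4413, -0.0761, 0.0259]
orientation: [180.0, 0.0, 85.5]
contact_force: [-0.8, 0.1, -2.5]
opening: 0.124
tool shift mm (before turn) [0.7 0. ] (after turn) [0.7 0. ] z 3.3 turn -0.11 | pos [ 0.4413 -0.0761  0.0259] rpy [179.98   0.    85.49] t 51.6 q7 98.6
```

```bash
python3 -m crank '[[[0,0,2,0],[0,0,1.2,0],[0,0,0,0],[0,0,0,0]]]'
python3 -m crank '[[[0,0,0,0],[0,0,0,0],[0,0,0,0],[0,0,0,0]]]' 0.5
python3 -m crank '[[[0,0,-10,0],[0,0,-30,0],[0,0,-45,0],[0,0,-45,0],[0,20,0,0],[0,0,0,0],[0,0,0,0]]]'
python3 - <<'E'
from h import *
c=snap("wrist","w31"); save(c,"w31c",(180,60,440,255),3)
go([.4372,.2841,.15],83.7)
E
```

```text
t: 52.0
tcp_pos: [0.4413, -0.0761, 0.0226]
orientation: [180.0, 0.0, 85.5]
contact_force: [-0.4, -1.1, 4.1]
opening: 0.127
t: 52.4
tcp_pos: [0.4412, -0.0761, 0.0223]
orientation: [180.0, 0.0, 85.5]
contact_force: [0.4, 0.6, 0.2]
opening: 0.25
t: 53.1
tcp_pos: [0.4605, -0.0775, 0.1525]
orientation: [-180.0, -0.0, 85.5]
contact_force: [-0.4, -0.4, -0.6]
opening: 0.251
tool shift mm (before turn) [358.7 -50.9] (after turn) [356.9 -62.2] z 2.0 turn 1.8 | pos [ 0.4598 -0.0775  0.152 ] rpy [-179.89   -0.     85.5 ] t 53.15 q7 96.5
```

View pics/w31c.png

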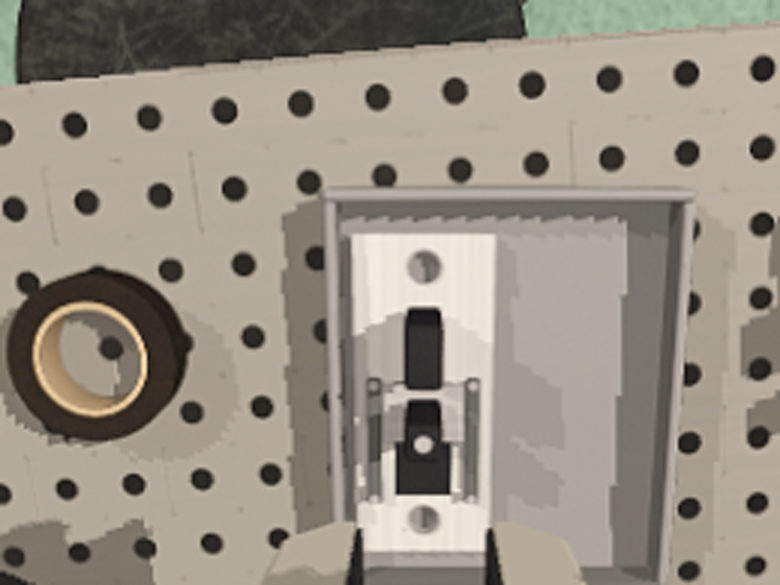

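```bash
python3 -m crank '[[[25.5,0,0,1.8],[25.5,0,0,0],[25.5,0,0,0],[25.5,0,0,0],[25.5,0,0,0],[25.5,0,0,0],[25.5,0,0,0],[25.5,-12,0,0],[25.5,-12,0,0],[25.5,-12,0,0],[25.5,-12,0,0],[25.5,-12,0,0]]]' 0 40
python3 -m crank '[[[25.5,0,0,0],[25.5,0,0,0],[0,0,0,0],[0,0,0,0],[0,0,0,0]]]'
python3 - <<'E'
from h import *
c=snap("wrist","w32"); save(c,"w32c",(180,100,440,295),3)
go([.4369,.2846,.0385],83.7)
E
```

```text
t: 54.35
tcp_pos: [0.4325, 0.2332, 0.1512]
orientation: [-179.9, 0.1, 83.7]
contact_force: [0.5, -0.1, 0.3]
opening: 0.503
t: 54.85
tcp_pos: [0.4392, 0.2822, 0.1517]
orientation: [-179.9, 0.1, 83.6]
contact_force: [0.2, -0.0, 0.1]
opening: 0.498
tool shift mm (before turn) [ 2.1 -2.8] (after turn) [ 2.1 -2.8] z 113.5 turn -0.09 | pos [0.4395 0.2822 0.152 ] rpy [-1.7995e+02  8.0000e-02  8.3610e+01] t 54.9 q7 55.8
```

View pics/w32c.png

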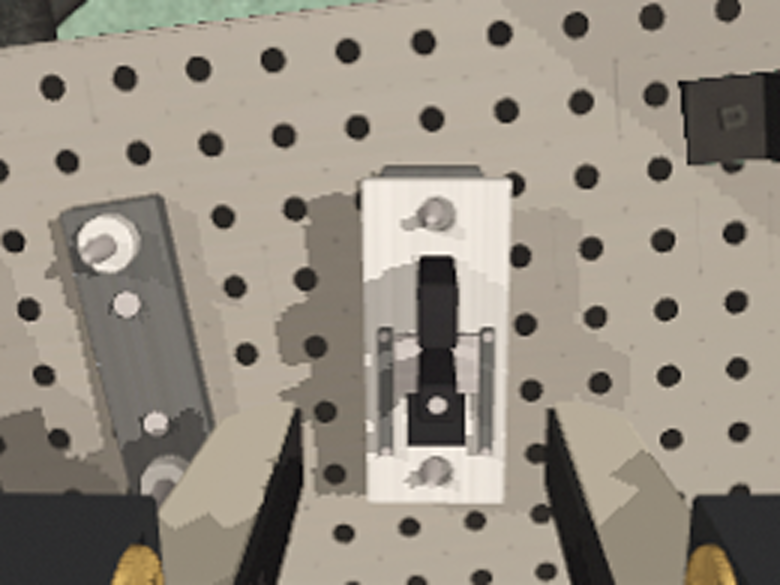

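```bash
python3 -m crank '[[[2.2,-2,40,0],[0,0,40,0],[0,0,25,0],[0,0,8,0],[0,0,0,0],[0,0,0,0],[0,0,0,0]]]' 0 40
python3 -m crank '[[[0,0,0,0],[0,0,0,0],[0,0,0,0],[0,0,0,0],[0,0,0,0],[0,0,0,0]]]' 1 40
python3 -m crank '[[[0,0,-5,0],[0,0,-10,0],[0,0,-20,0],[0,0,-40,0],[0,0,-35,0],[0,0,0,0],[0,0,0,0]]]'
python3 -c "
from h import *
go([.49,-.024,.148],85.5)"
```

```text
t: 55.6
tcp_pos: [0.4388, 0.2865, 0.0407]
orientation: [179.9, -0.1, 83.7]
contact_force: [-0.2, 0.1, -0.5]
opening: 0.5
t: 56.2
tcp_pos: [0.4381, 0.2861, 0.0394]
orientation: [-180.0, 0.0, 83.7]
contact_force: [-0.3, -0.4, 3.0]
opening: 0.126
t: 56.9
tcp_pos: [0.4382, 0.2866, 0.1503]
orientation: [179.9, -0.1, 83.7]
contact_force: [0.6, -0.1, -2.4]
opening: 0.126
tool shift mm (before turn) [-303.1   85.5] (after turn) [-305.6   76. ] z 2.3 turn -1.78 | pos [0.4382 0.2866 0.1503] rpy [ 1.7993e+02 -9.0000e-02  8.3720e+01] t 56.9 q7 56.0
```

```bash
python3 -m crank '[[[-25.5,6.5,0,-1.8],[-25.5,6.5,0,0],[-25.5,6.5,0,0],[-25.5,6.5,0,0],[-25.5,6.5,0,0],[-25.5,6.5,0,0],[-25.5,6.5,0,0],[-25.5,6.5,0,0],[-25.5,6.5,0,0],[-25.5,6.5,0,0],[-25.5,6.5,0,0],[-25.5,5,0,0]]]'
python3 -m crank '[[[0,0,0,0],[0,0,0,0],[0,0,0,0]]]'
python3 - <<'E'
from h import *
c=snap("wrist","w33"); save(c,"w33c",(180,40,440,235),3)
go([.4453,-.0235,.148],85.5)
E
```

```text
t: 58.1
tcp_pos: [0.4888, -0.026, 0.148]
orientation: [-179.9, 0.0, 85.5]
contact_force: [-0.1, -0.5, -2.3]
opening: 0.124
t: 58.4
tcp_pos: [0.489, -0.024, 0.1486]
orientation: [-179.9, -0.0, 85.5]
contact_force: [0.6, -0.1, -2.2]
opening: 0.128
tool shift mm (before turn) [ -3.  -43.7] (after turn) [ -3.  -43.7] z 0.8 turn 0.08 | pos [ 0.4891 -0.0239  0.1488] rpy [-1.7993e+02 -1.0000e-02  8.5580e+01] t 58.45 q7 90.8
```

View pics/w33c.png

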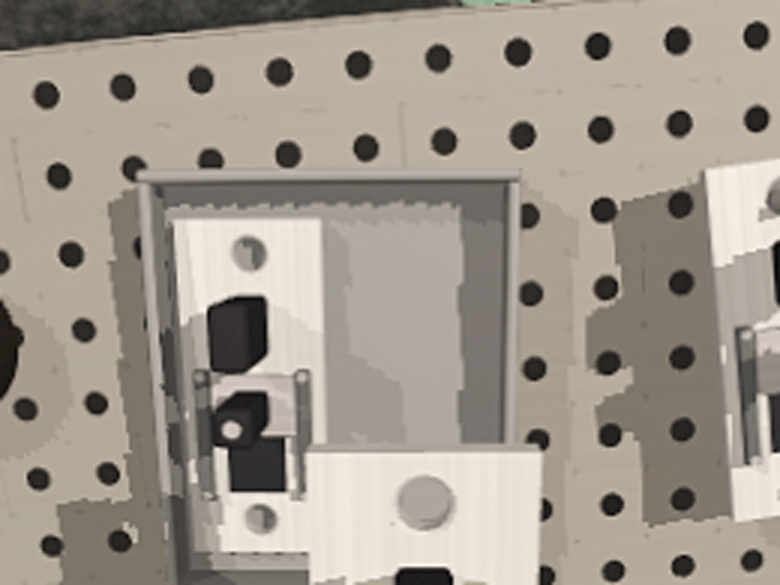

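```bash
python3 - <<'E'
from h import *
c=load("w33")
f=lambda p:(np.array(p,float)+.5)/3-.5+np.array([180,40])
z=readout.read_state()['tcp_pos'][2]
print("f1 right edge",held(c,f([(322,225),(327,430)]),.012-z),"wall inner R",held(c,f([(510,220),(505,430)]),.022-z),"near inner",held(c,f([(350,182)]),.022-z),"held",held(c,f([(308,450),(541,450),(425,502)]),-.0114))
E
```

```text
f1 right edge [[-32.1 -74.1]
 [-32.3  -8.5]] wall inner R [[ 25.8 -75.6]
 [ 25.7 -10.6]] near inner [[-22.3 -86.7]] held [[-22.8 -32.2]
 [ 22.7 -32.1]
 [  0.  -21.6]]
```

```bash
python3 -m crank '[[[-3.2,-15,0,0],[0,-15,0,0],[0,-15,0,0],[0,0,30,0],[0,0,30,0],[0,0,20,0],[0,0,0,0],[0,0,0,0],[0,0,0,0]]]'
python3 - <<'E'
from h import *
c=snap("wrist","w34"); save(c,"w34c",(140,40,400,235),3)
go([.4453,-.0235,.0236],85.5)
E
```

```text
t: 59.35
tcp_pos: [0.4449, -0.0243, 0.0702]
orientation: [179.9, -0.0, 85.5]
contact_force: [-0.6, 0.8, -1.7]
opening: 0.128
tool shift mm (before turn) [0.9 0.2] (after turn) [0.9 0.2] z 46.8 turn 0.02 | pos [ 0.445  -0.0244  0.0704] rpy [ 1.799e+02 -1.000e-02  8.552e+01] t 59.4 q7 93.2
```

View pics/w34c.png

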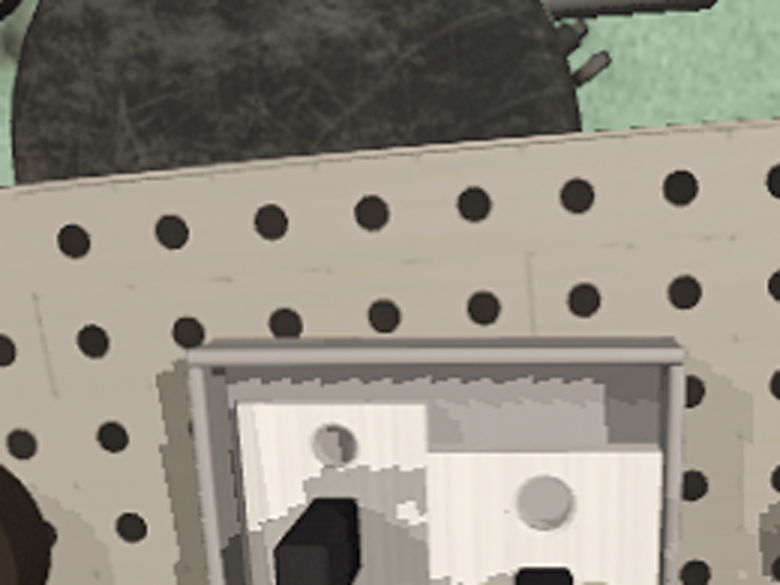

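```bash
python3 - <<'E'
from h import *
c=load("w34")
f=lambda p:(np.array(p,float)+.5)/3-.5+np.array([140,40])
z=readout.read_state()['tcp_pos'][2]
print("f1 right edge",held(c,f([(426,425)]),.012-z),"wall inner R",held(c,f([(667,425)]),.022-z),"near inner",held(c,f([(450,364)]),.022-z),"held",held(c,f([(428,452),(662,452),(545,502)]),-.0114))
E
```

```text
f1 right edge [[-28.8 -26.8]] wall inner R [[ 28.8 -29. ]] near inner [[-21.5 -43.3]] held [[-22.5 -31.7]
 [ 23.1 -31.7]
 [  0.3 -21.5]]
```

```bash
python3 -m crank '[[[-0.2,0,15,0],[0,0,15,0],[0,0,8,0],[0,0,4,0],[0,0,2,0],[0,0,0,0],[0,0,0,0]]]'
python3 -c "
from h import *
go([.4453,-.0240,.0234],85.5)"
```

```text
t: 60.1
tcp_pos: [0.4446, -0.0248, 0.0258]
orientation: [180.0, -0.0, 85.5]
contact_force: [-0.4, 0.1, -2.1]
opening: 0.123
tool shift mm (before turn) [0.8 0.6] (after turn) [0.8 0.6] z 2.4 turn -0.01 | pos [ 0.4446 -0.0248  0.0258] rpy [179.96  -0.    85.49] t 60.1 q7 94.0
```

```bash
python3 -m crank '[[[0,0,1.5,0],[0,0,1,0],[0,0,0,0],[0,0,0,0]]]'
python3 -m crank '[[[0,0,0,0],[0,0,0,0],[0,0,0,0],[0,0,0,0]]]' 0.5
python3 -m crank '[[[0,0,-10,0],[0,0,-30,0],[0,0,-45,0],[0,0,-45,0],[30,30,-40,0],[30,30,-40,0],[0,0,0,0],[0,0,0,0]]]'
python3 - <<'E'
from h import *
c=snap("wrist","w35"); save(c,"w35c",(120,20,520,290),2)
E
```

```text
t: 60.5
tcp_pos: [0.4447, -0.0248, 0.0235]
orientation: [179.9, -0.0, 85.5]
contact_force: [-0.2, -0.6, 9.1]
opening: 0.125
t: 60.9
tcp_pos: [0.4445, -0.0248, 0.0228]
orientation: [180.0, 0.0, 85.5]
contact_force: [0.5, -0.3, 0.5]
opening: 0.25
t: 61.7
tcp_pos: [0.4998, 0.023, 0.2224]
orientation: [179.9, -0.0, 85.6]
contact_force: [-0.7, 0.1, 0.2]
opening: 0.248
```

View pics/w35c.png

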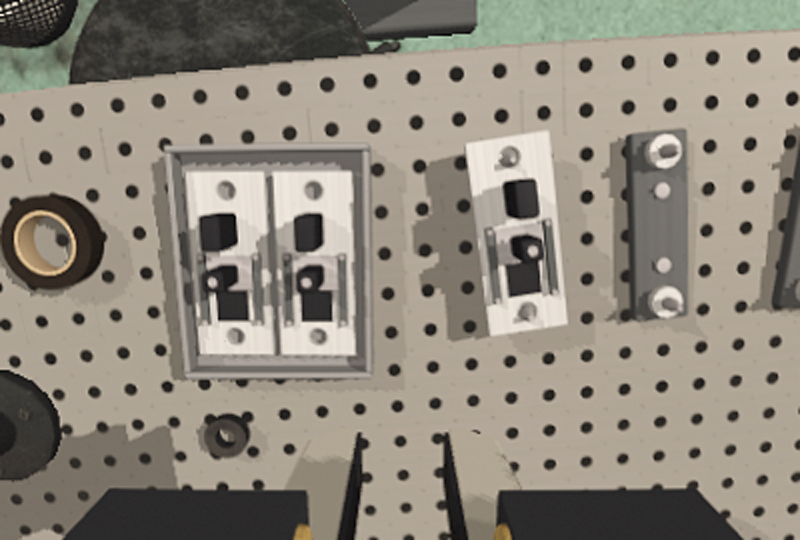

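```bash
python3 - <<'E'
from h import *
c=snap("side","s35"); save(c,"s35c",(240,170,420,320),4)
E
```

```text
(no output)
```

View pics/s35c.png

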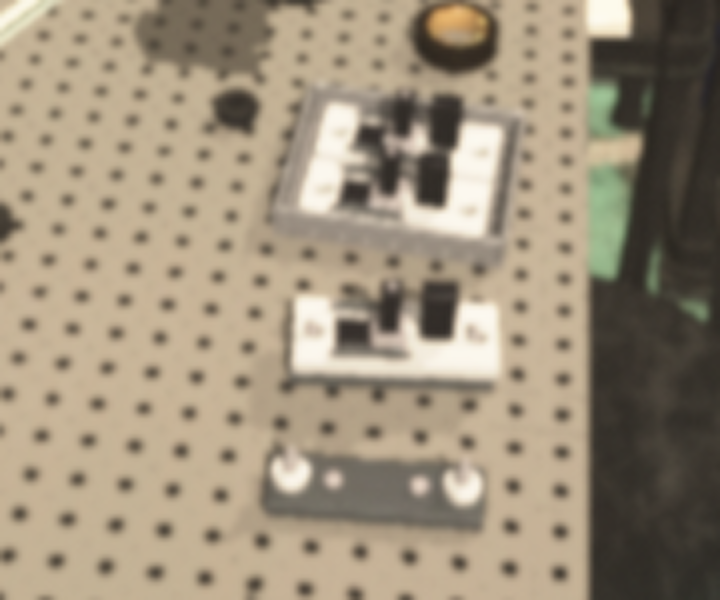

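The side view shows two frames flat in the tray, the sound frame hung flat with its slide home, and the gripper clear of everything.

```bash
python3 -c "
from bench import ctrl
print(ctrl.close_job())"
```

```text
the job is handed in; nothing more can be done
None
```

I hung all three frames that were present on their own docks and pulled every slide out. Measured travel was about 20, 8 and 13 mm. With all three standing out together, I ran them all back home. I then laid the two frames that jammed (about 8 and 13 mm) flat in the reject tray. The sound one stayed hung with its slide home. I handed the job in at about 62 s of the 210 s allowed.

- **Last checks:** the wrist and side pictures show both rejects flat inside the tray, the sound frame flat on its shoulders with both pins through, and the gripper clear of everything.
- **Disturbance:** the third frame had been knocked about 2 cm aside before I reached it, so I measured it again and picked it up from there.
- **Less certain:** pulling and pushing the slides shifted the hung plates within their hole clearance, about 1.5 mm or less. The wrist camera's distances read about 1.5 mm off at the docks, so I corrected by looking again just before lowering each frame. That every frame was fully down when the slides moved rests on the pictures and wrist forces, because the job gave no verdict.

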